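Put the bench tools home in their foam inserts

ROBOT

A 6-joint arm with a two-finger parallel gripper is mounted at the origin on the work surface; the furniture and walls round the work are solid. World frame = base frame: x ahead of the robot, y to its left, z up, the work surface at z = 0. Lengths are in m, angles in rad, forces in N, time in s.
With the tool pointing down it reaches from about 0.35 to 0.775 m from the base axis. Payload 5.5 kg.
Tool frame: the origin (TCP) lies midway between the tips of the shut fingers; the grasp point (between the pads) lies grasp_offset behind it (grasp_offset is the distance from the TCP to the grasp point, in m); z points along the fingers, y is the line along which they close (so a half turn about z gives the same grasp; the last joint's range is limited). The gripper opens to 85 mm and grips with 20 to 120 N. Pads are 22 mm wide; open, the fingers measure 114 mm over their backs; the gripper's body (76 mm by 85 mm) begins 54 mm behind the grasp point. The pads swing forward as they close: fully open they stand 13 mm farther back than shut.
Start: joints at [1.099, 0.313, 0.046, 1.304, 0, 1.431], TCP at [0.187, 0.544, 0.231] pointing down, gripper open.
Joint ranges: [-2.76, 2.76], [-0.86, 1.69], [-1.03, 1.26], [-2.2, 2.34], [-1.47, 1.5], [-3.14, 3.14]. Speed limits (rad/s): [2.57, 2.57, 3.14, 3.14, 3.14, 3.14].

INTERFACE

Orientations are given as a unit quaternion [w, x, y, z].
In Python, from workcell import * gives the robot as it stands.
- The arm moves only by the tool step_arm, never from a script. Its argument "deltas" is a list of rows, each a list of 7 numbers: the shift along the world's x, y, z in mm, then the turn, a rotation vector about the world's x, y, z in degrees, then the gripper's target within -1 to 1 (fully open at 1, half-way at 0, shut at -1). A call has 1 to 5 rows; each row shifts and turns the commanded pose from where the row before left it; what a row does not reach is not made up. A row lasts 1/10 s, in which the tool goes at most 50 mm and 8.59 degrees, less where a joint would pass 70% of its speed; a pose out of reach is approached as far as the arm can. A call is refused whole if a number of a shift passes 50 or a number of a turn 8.59, either way. A call with a gripper value outside its range is refused whole. The fingers move at their own pace and stop on an object; "newtons" is the grip in N (left out, the last holds). Time passes only in rows, so rows that do not move let the fingers close. It gives the time, the measured TCP pose, the force, the opening and the grip force at its end, in the units of the state.
- get_state(): the state, without advancing time (a new reading comes with each control period).
- read_camera(name): name is "scene" or "side" or "wrist"; returns a dict with "image" (400x640x3 uint8, red, green, blue), "z_map" (400x640 float32, m along the optical axis (not along the pixel's ray), 0 where there is no reading), "K" (3x3 intrinsics, pixels), "dist_coeffs" ([k1, k2, p1, p2, k3] as OpenCV has them; the pictures are not rectified), "world_from_camera" (4x4, takes a point from camera to world coordinates). Camera axes: x right, y down, z forward; pixel columns grow to the right and rows downward; lengths in m; the calibration is good to about 2 mm. A picture is of the moment at which its call begins.
- hand_in(): hands the job in; it is judged then, once.
The state is a dict: "clock": time; "joint_pos": joint angles; "qvel": joint speeds; "tau": joint torques, N m; "tcp_pos": TCP position; "orientation": TCP orientation; "wrist_force": force on the tool from outside, world axes, zero at the start; "ft_torque": the same for the moment, N m; "finger_gap": finger opening in m; "grip_force": force on a finger pad.
Only numpy, scipy, OpenCV 4.12 (cv2) and the standard library are available. Lean on these libraries where they do the work, as an engineer would, in place of code of your own. Each camera call takes 0.05 s, during which the arm holds its last target. There are 200 camera calls.

TASK

Put away the four tools lying between the robot and the row of black foam inserts: each of the two spring clamps in a clamp-shaped cut-out (long orange grips in the wide end, one clamp to an insert), the sanding block in the broad rectangular cut-out and the tape measure, standing upright as it is, in the small rectangular one, each lying flat and fully down on the blue floor. Leave the two turned wooden feet standing where they are.

Things in the scene. Friction and masses are not known exactly. Their poses are not given: they have to be found in the camera images.
- spring_clamp_1_center (a point): Spring clamp lying flat before the inserts, black with two long orange grips, 74 x 137 x 24 mm; this point is its centre, 12 mm over its underside. z up, y along its length: grips at +y (76 mm across), black jaws with small orange pads at -y (14 mm across). At the centre it is 47 mm across x: grasp it there. Two clamps are alike.
- spring_clamp_2_center (a point): Spring clamp lying flat before the inserts, black with two long orange grips, 74 x 137 x 24 mm; this point is its centre, 12 mm over its underside. z up, y along its length: grips at +y (76 mm across), black jaws with small orange pads at -y (14 mm across). At the centre it is 47 mm across x: grasp it there. Two clamps are alike.
- sanding_block_center (a point): Brown cork sanding block, 63 x 111 x 36 mm; this point is its centre, half-way up (18 mm). z up, y along its length, 63 mm across x. Either way round is right.
- tape_measure_center (a point): Yellow pocket tape measure standing upright, 36 x 82 x 66 mm; this point is its centre, half-way up (33 mm). z up, y along its length (its flat sides face +x and -x, 32 to 36 mm apart), the solid case reaching from y = -29 to +41 mm. Either way round is right.
- clamp_insert_1: Black foam insert, 112 x 166 x 18 mm, fixed; origin: centre of its underside; y along its length, z up. Blue cut-out floor 6 mm over the bench, foam top 18 mm. Clamp-shaped cut-out, 8 mm spare all round, from y -75 to +78 mm: 92 mm wide at +y (orange grips), narrowing to 36 mm at -y (jaws); 100 x 56 mm finger scoops at the middle. A clamp is home with origin and axes on the insert's (x, y). Two are alike: either serves either clamp.
- clamp_insert_2: Black foam insert, 112 x 166 x 18 mm, fixed; origin: centre of its underside; y along its length, z up. Blue cut-out floor 6 mm over the bench, foam top 18 mm. Clamp-shaped cut-out, 8 mm spare all round, from y -75 to +78 mm: 92 mm wide at +y (orange grips), narrowing to 36 mm at -y (jaws); 100 x 56 mm finger scoops at the middle. A clamp is home with origin and axes on the insert's (x, y). Two are alike: either serves either clamp.
- block_insert: Black foam insert, 112 x 166 x 18 mm, fixed; origin: centre of its underside; y along its length, z up. Blue cut-out floor 6 mm over the bench, foam top 18 mm. Cut-out centred on the origin: a rectangle 79 mm (x) by 126 mm (y), 8 mm spare round the sanding block; finger scoops, 102 mm wide, 56 mm long, at the middle.
- tape_insert: Black foam insert, 112 x 166 x 18 mm, fixed; origin: centre of its underside; y along its length, z up. Blue cut-out floor 6 mm over the bench, foam top 18 mm. Cut-out centred on the origin: a rectangle 52 mm (x) by 94 mm (y), 6 to 8 mm spare round the tape measure; finger scoops, 86 mm wide, 56 mm long, at the middle.
- turned_foot_1_center (a point): Turned beech furniture foot standing upright, 50 mm across, 86 mm tall; this point is its centre, half-way up, z up. It is light and tips easily; a bystander to be left standing.
- turned_foot_2_center (a point): Turned beech furniture foot standing upright, 50 mm across, 84 mm tall; this point is its centre, half-way up, z up. It is light and tips easily; a bystander to be left standing.
Not all that is in view belongs to the job. What is shaped like the part that bears turned_foot_1_center but pink is not meant.

How it is judged:
By the outcome, as a careful person would: the job done as asked, in the order asked, and still so for the second after the job is handed in, with the robot touching nothing.
It also fails if it takes over 86 s, if anything falls off the work surface, if the arm or the gripper's body presses on something with over 40 N, if the wrist force passes 120 N, or if a joint passes its speed limit or range.

## Working session

There is one attempt and no reset: what is moved stays moved. The work goes in short steps, Python scripts to look and compute and a tool call to move; the robot and the scene stay as the last step left them, time stands still between calls to the robot, and variables do not carry over. Pictures are saved under pics/ and viewed, at most 14 in all, crops included, and the job is handed in when it is done.

Besides the shell and the picture viewer there is one more tool, called after "Call:" as name([rows], argument=value, ...), one row to a line, values as JSON. step_arm: Moves the arm, as the interface text tells. Its arguments: {"type":"object","properties":{"deltas":{"type":"array","items":{"type":"array","items":{"type":"number"}}},"newtons":{"type":"number"}},"required":["deltas"]}

```bash
ls; mkdir -p pics
python3 - <<'E'
from workcell import *
import cv2,numpy as np,pickle
s=get_state();print({k:np.round(v,3) for k,v in s.items()})
try: print(grasp_offset)
except Exception as e: print(e)
for n in ["scene","side"]:
    d=read_camera(n);pickle.dump(d,open(n+'.pkl','wb'));cv2.imwrite(f'pics/{n}0.png',d["image"][...,::-1]);print(n,d["K"],d["dist_coeffs"],np.round(d["world_from_camera"],3))
E
```

```text
pics
{'clock': np.float64(0.0), 'joint_pos': array([1.099, 0.314, 0.045, 1.304, 0.   , 1.431]), 'qvel': array([-0.001,  0.001, -0.001, -0.001,  0.001,  0.001]), 'tau': array([-1.0000e-03, -4.8062e+01,  2.9854e+01,  1.9000e-02, -0.0000e+00,
        0.0000e+00]), 'tcp_pos': array([0.187, 0.543, 0.23 ]), 'orientation': array([-0.   ,  0.165,  0.986, -0.001]), 'wrist_force': array([-0.979,  0.49 , -0.246]), 'ft_torque': array([0.019, 0.01 , 0.012]), 'grip_force': np.float64(0.0), 'finger_gap': np.float64(0.085)}
0.0187
scene [[401.24165698   0.         318.97257935]
 [  0.         401.24165698 198.0839851 ]
 [  0.           0.           1.        ]] [0.02698237 0.         0.         0.         0.        ] [[ 0.856 -0.378  0.353  0.033]
 [-0.516 -0.646  0.562 -0.643]
 [ 0.016 -0.663 -0.748  0.834]
 [ 0.     0.     0.     1.   ]]
side [[442.46382708   0.         321.87116895]
 [  0.         442.46382708 198.23885647]
 [  0.           0.           1.        ]] [-0.07468617  0.          0.          0.          0.        ] [[ 9.170e-01 -2.090e-01  3.400e-01 -7.500e-02]
 [-3.990e-01 -4.780e-01  7.820e-01 -1.166e+00]
 [-1.000e-03 -8.530e-01 -5.220e-01  8.400e-01]
 [ 0.000e+00  0.000e+00  0.000e+00  1.000e+00]]
```

View pics/scene0.png

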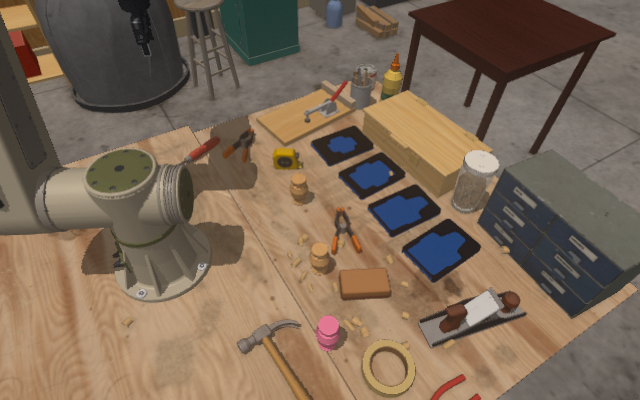

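View pics/side0.png

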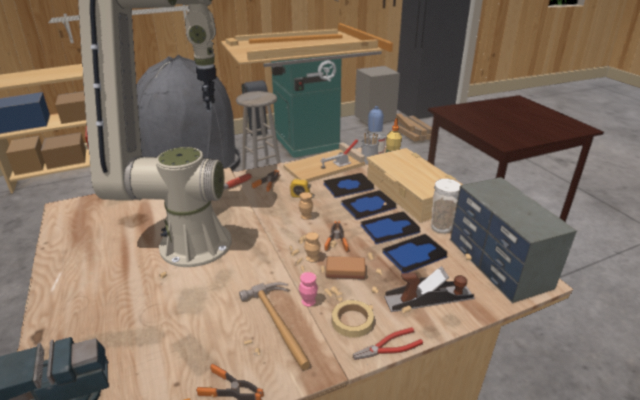

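The scene view shows a clamp at (343,230) and a second one at about (238,145), next to a red-handled tool. The side view shows another clamp-like tool at (232,385). The tape is at (286,158), the block at (364,284), the wooden feet at (299,188) and (319,258), the pink decoy at (328,333), and the inserts run from (342,146) to (441,249). I'll rectify the view to the bench plane to measure.

```bash
cat > h.py <<'E'
import cv2,numpy as np,pickle
def ray(d,uv):
    p=cv2.undistortPoints(np.float64(uv).reshape(-1,1,2),d["K"],d["dist_coeffs"])[:,0]
    T=d["world_from_camera"];v=np.c_[p,np.ones(len(p))]@T[:3,:3].T
    return T[:3,3],v
def onplane(d,uv,z):
    o,v=ray(d,uv);return o+v*((z-o[2])/v[:,2])[:,None]
def proj(d,P):
    W=np.linalg.inv(d["world_from_camera"])
    return cv2.projectPoints(np.float64(P).reshape(-1,1,3),cv2.Rodrigues(W[:3,:3])[0],W[:3,3],d["K"],d["dist_coeffs"])[0][:,0]
def ortho(d,z,x0,x1,y0,y1,s):
    "rows: x decreasing downward, cols: y decreasing rightward; s m/px"
    xs=np.arange(x1,x0,-s);ys=np.arange(y1,y0,-s);Y,X=np.meshgrid(ys,xs)
    uv=proj(d,np.stack([X,Y,0*X+z],-1)).astype(np.float32).reshape(*X.shape,2)
    return cv2.remap(d["image"],uv[...,0],uv[...,1],cv2.INTER_LINEAR)
def cloud(d):
    v,u=np.mgrid[:400,:640];o,r=ray(d,np.stack([u,v],-1).reshape(-1,2))
    return (o+r*d["z_map"].reshape(-1,1)).reshape(400,640,3)
E
python3 - <<'E'
from h import *
for n in ["scene","side"]:
    d=pickle.load(open(n+'.pkl','rb'))
    im=ortho(d,0.012,0.1,0.85,-0.6,0.6,0.0015)
    for k in range(0,800,67):
        pass
    for y in np.arange(-.6,.61,.1): c=int((.6-y)/.0015);cv2.line(im,(c,0),(c,6),(255,0,0),1);cv2.putText(im,f"{y:.1f}",(c,16),0,.35,(255,0,0))
    for x in np.arange(.1,.85,.1): c=int((.85-x)/.0015);cv2.line(im,(0,c),(6,c),(255,0,0),1);cv2.putText(im,f"{x:.1f}",(8,c),0,.35,(255,0,0))
    cv2.imwrite(f'pics/o_{n}.png',im[...,::-1])
d=pickle.load(open('scene.pkl','rb'));c=cloud(d)
for u,v in [(286,158),(299,180),(319,250),(364,284),(343,225),(240,145),(328,325),(400,210),(420,140),(470,180)]: print(u,v,c[v,u].round(3))
d=pickle.load(open('side.pkl','rb'));print(cloud(d)[385,235])
E
```

```text
286 158 [0.4   0.124 0.05 ]
299 180 [ 0.373 -0.002  0.086]
319 250 [ 0.306 -0.213  0.084]
364 284 [ 0.363 -0.314  0.036]
343 225 [ 0.422 -0.142  0.02 ]
240 145 [0.326 0.295 0.002]
328 325 [ 0.231 -0.372  0.084]
400 210 [ 0.589 -0.169  0.007]
420 140 [ 0.74  -0.046  0.097]
470 180 [ 0.718 -0.249  0.127]
[-0.01358058 -0.5615818   0.02313872]
```

View pics/o_scene.png

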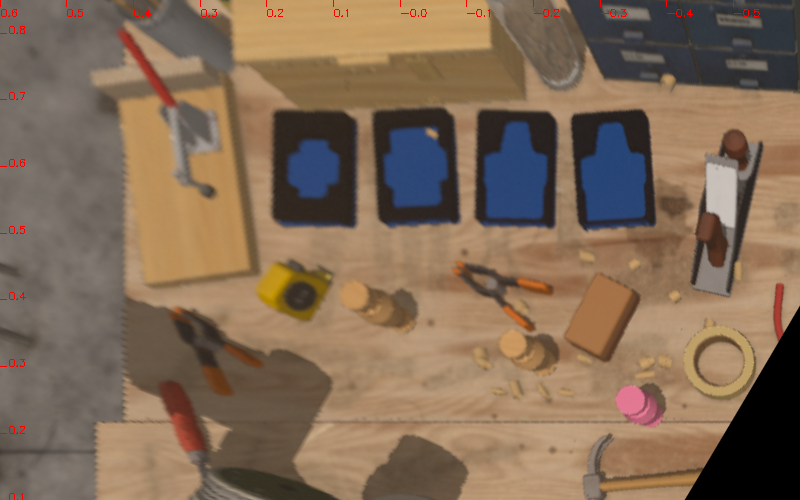

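The rectified scene puts the inserts at x≈0.6. From left to right they are tape (y≈0.13), block (−0.02) and two clamp inserts (−0.17, −0.32). The clamps are at ortho (495,290) and (210,350), and there's a wood chip at about (432,132) in or on the block insert. There are four candidate tools for the clamps:
- **Clamp A**, scene (343,230): an orange/black spring clamp between the robot and the inserts, so it fits.
- **Clamp B**, scene (238,145): the same, lying in shadow, so it fits.
- **Side (232,385)**: lies at (0,−0.56), beside the robot, so it isn't meant.
- **Red pliers**, scene (455,385): not a clamp.

I'll check enlarged crops before reaching.

Run:
```python
from h import *
S=pickle.load(open('scene.pkl','rb'));D=pickle.load(open('side.pkl','rb'))
a=S["image"][115:185,195:275];b=S["image"][195:265,305:385];c=S["image"][150:200,335:410]
e=D["image"][355:400,190:270]
r=lambda q:cv2.resize(q,(400,300),interpolation=cv2.INTER_CUBIC)
cv2.imwrite('pics/crop.png',np.vstack([np.hstack([r(a),r(b)]),np.hstack([r(c),r(e)])])[...,::-1])
def rect(P): 
    (cx,cy),(w,h),an=cv2.minAreaRect((P*1000).astype(np.float32));
    bx=cv2.boxPoints(((cx,cy),(w,h),an));e1=bx[1]-bx[0];e2=bx[2]-bx[1];l=e1 if np.hypot(*e1)>np.hypot(*e2) else e2
    return np.round([cx,cy,min(w,h),max(w,h),np.degrees(np.arctan2(l[1],l[0]))%180],1)
for n,d in (("scene",S),("side",D)):
    c=cloud(d);ok=d["z_map"]>0;hsv=cv2.cvtColor(d["image"],cv2.COLOR_RGB2HSV)
    def reg(x0,x1,y0,y1,z0,z1): return ok&(c[...,0]>x0)&(c[...,0]<x1)&(c[...,1]>y0)&(c[...,1]<y1)&(c[...,2]>z0)&(c[...,2]<z1)
    def big(m):
        k,L,st,_=cv2.connectedComponentsWithStats(m.astype(np.uint8));return L==1+np.argmax(st[1:,4])
    m=big(reg(.28,.45,-.37,-.24,.03,.045));print(n,'block',rect(c[m][:,:2]))
    m=big(reg(.32,.48,.08,.22,.01,.08));print('tape all',rect(c[m][:,:2]),c[m][:,2].max()); m2=m&(c[...,2]>.058);print('tape top',rect(c[m2][:,:2]))
    for q in [(.33,.41,-.04,.06,),(.26,.34,-.25,-.15)]:
        m=reg(*q,.075,.1);print('foot',c[m].mean(0).round(3))
    for y in (.13,-.02,-.17,-.315):
        m=reg(.48,.72,y-.075,y+.075,.0125,.03)
        m=big(m);print('insert',rect(c[m][:,:2]),np.median(c[m][:,2]).round(4))
        bl=big(reg(.5,.69,y-.06,y+.06,0,.0125)&(hsv[...,0]>100)&(hsv[...,0]<130)&(hsv[...,1]>120));print('  floor',rect(c[bl][:,:2]),np.median(c[bl][:,2]).round(4))
    for q in [(.34,.48,-.22,-.06),(.24,.4,.2,.37)]:
        m=big(reg(*q,.006,.03));P=c[m][:,:2];print('clamp',rect(P),P.mean(0).round(3),c[m][:,2].max().round(3))
    m=reg(.6,.68,-.09,.03,.0,.03)&(hsv[...,0]<30)&(hsv[...,2]>120);print('chip',c[m].mean(0),c[m].min(0),c[m].max(0),m.sum())
```

```text
scene block [ 370.7 -305.9   62.9  111.1  153. ]
tape all [403.5 136.   34.2  74.  148.1] 0.0664271512292054
tape top [401.2 140.8  29.7  48.7 151. ]
foot [0.372 0.003 0.084]
foot [ 0.306 -0.211  0.082]
insert [606.4 123.1 127.1 189.1 177.8] 0.0166
  floor [603.  136.5  77.2  84.4 136.8] 0.0047
insert [601.1 -23.  115.6 171.6   2. ] 0.0166
  floor [604.6 -17.4  96.5 118.6   2.1] 0.0049
insert [ 597.9 -173.   114.8  170.4  178.5] 0.0167
  floor [ 601.3 -169.7   95.3  147.6  177.8] 0.005
insert [ 595.8 -319.6  112.1  168.8    4.1] 0.0171
  floor [ 599.6 -316.8   96.9  146.8    3.8] 0.0053
clamp [ 411.8 -146.8   72.2  135.4   67.4] [ 0.41  -0.158] 0.027
clamp [330.  284.9  74.3 140.8  43. ] [0.323 0.281] 0.028
chip [ 0.64113126 -0.07177732  0.00259774] [ 6.00627610e-01 -8.99356139e-02  5.65696793e-05] [ 0.67749349 -0.03630172  0.01041609] 46
side block [ 368.2 -306.4   65.6  108.5  152.2]
tape all [416.8 171.9  74.  116.2  70.3] 0.06745976647688068
tape top [401.7 139.5  32.5  52.6 147.4]
foot [0.37  0.001 0.085]
foot [ 0.305 -0.213  0.083]
insert [604.5 124.7 130.9 186.4 177.9] 0.0178
  floor [601.2 140.   70.6  74.1 141.1] 0.0065
insert [597.5 -24.  123.1 169.9   2.6] 0.0175
  floor [605.3 -12.   90.1 118.9   2.6] 0.0062
insert [ 595.5 -174.1  121.1  170.   176.4] 0.0176
  floor [ 598.5 -165.6   88.6  145.4    2.8] 0.0063
insert [ 596.  -320.3  115.2  170.8    4.1] 0.0183
  floor [ 599.  -312.1   92.6  144.2    1.6] 0.0069
clamp [ 406.8 -146.9   70.4  134.9   71.4] [ 0.408 -0.157] 0.027
clamp [333.1 272.6  70.1 138.2  33.5] [0.322 0.277] 0.028
chip [ 0.64051601 -0.07843715  0.00277796] [ 6.00623381e-01 -8.94525231e-02  5.88293240e-05] [ 0.67885549 -0.04013449  0.01075304] 37
```

View pics/crop.png

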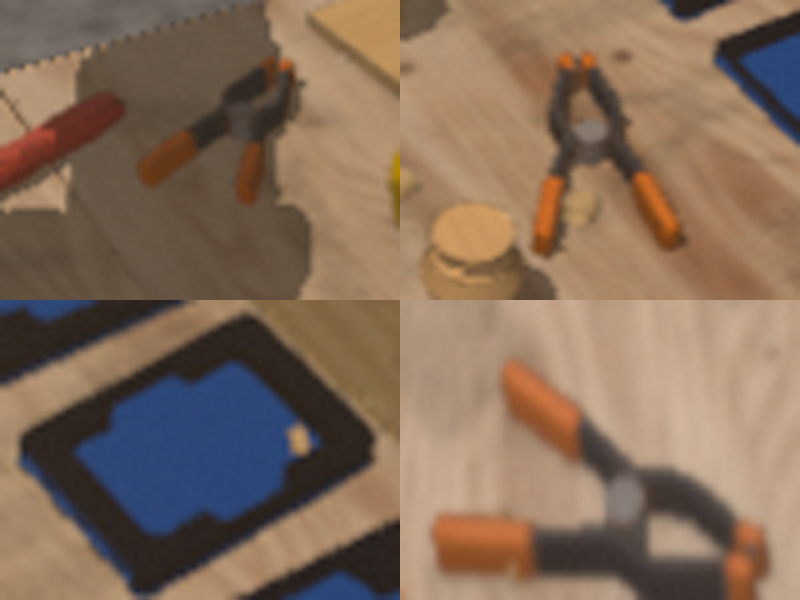

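The crops show clamps A and B (top row), both black with orange grips and lying between the robot and the inserts, so they are the ones meant. The bottom-left crop shows a chip in the far corner of the block cut-out, at about scene (391,173). It has to come out first. The bottom-right clamp lies beside the robot and isn't meant. I'll move above the tools for a wrist view.

Call:
step_arm([
  [19,-42,12,0,0,-1],
  [19,-42,12,0,0,-1],
  [19,-42,12,0,0,-1],
  [19,-42,12,0,0,-1],
  [19,-42,12,0,0,-1],
])

```text
invalid input
```

Call:
step_arm([
  [19,-42,10,0,0,-1,1],
  [19,-42,10,0,0,-1,1],
  [19,-42,10,0,0,-1,1],
  [19,-42,10,0,0,-1,1],
  [19,-42,10,0,0,-1,1],
])

```text
clock: 0.6
tcp_pos: [0.2824, 0.3319, 0.2813]
orientation: [-0.0, 0.208, 0.978, -0.0]
wrist_force: [0.9, -0.5, 1.4]
finger_gap: 0.0854
grip_force: 0.0
```

Call:
step_arm([
  [22,-44,10,0,0,-1,1],
  [22,-44,10,0,0,-1,1],
  [22,-44,10,0,0,-1,1],
  [22,-44,10,0,0,-1,1],
  [0,0,0,0,0,0,1],
])

```text
clock: 1.1
tcp_pos: [0.3729, 0.1537, 0.322]
orientation: [0.001, 0.247, 0.969, -0.0]
wrist_force: [0.4, 0.5, 0.3]
finger_gap: 0.0855
grip_force: 0.0
```

Run:
```python
from workcell import *
from h import *
d=read_camera("wrist");pickle.dump(d,open('w1.pkl','wb'));cv2.imwrite('pics/w1.png',d["image"][...,::-1])
print(d["world_from_camera"].round(3),d["K"][0,0],d["dist_coeffs"])
```

```text
[[ 0.479  0.844  0.242  0.312]
 [ 0.878 -0.461 -0.13   0.186]
 [ 0.002  0.274 -0.962  0.464]
 [ 0.     0.     0.     1.   ]] 299.307881959058 [-0.04957365  0.          0.          0.          0.        ]
```

View pics/w1.png

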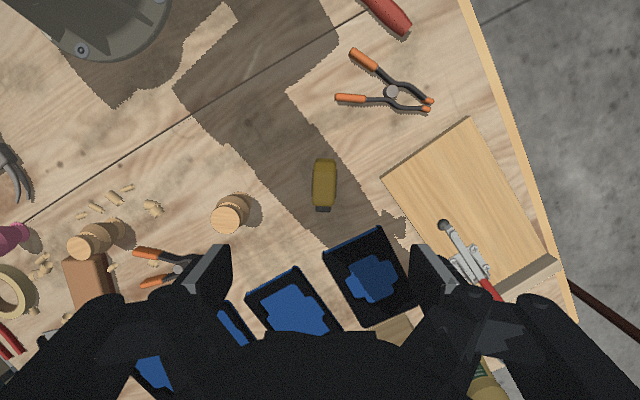

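The wrist view shows clamp B at (385,88), the tape at (325,183) with its hook end at (322,208), feet at (225,222) and (80,245), and clamp A at (170,268), partly hidden by a finger.

```bash
cat >> h.py <<'E'
def big(m):
    k,L,st,_=cv2.connectedComponentsWithStats(m.astype(np.uint8));return L==1+np.argmax(st[1:,4])
def reg(c,ok,x0,x1,y0,y1,z0,z1): return ok&(c[...,0]>x0)&(c[...,0]<x1)&(c[...,1]>y0)&(c[...,1]<y1)&(c[...,2]>z0)&(c[...,2]<z1)
def clamp(d,q,zlo=.006,z1=.035):
    c=cloud(d);ok=d["z_map"]>0;hsv=cv2.cvtColor(d["image"],cv2.COLOR_RGB2HSV)
    m=reg(c,ok,*q,zlo,z1)
    o=(m&(hsv[...,0]<16)&(hsv[...,1]>165)).astype(np.uint8)
    k,L,st,ce=cv2.connectedComponentsWithStats(o)
    i=[j for j in 1+np.argsort(-st[1:,4]) if st[j,4]>3][:4]
    cs=[c[L==j][:,:2].mean(0)*1000 for j in i];g=(cs[0]+cs[1])/2;p=np.mean(cs[2:],0)
    a=g-p;a/=np.hypot(*a);P=c[m][:,:2]*1000;P=P[np.hypot(*(P-(g+p)/2).T)<90]
    t=(P-p)@a;n=np.array([-a[1],a[0]]);l=(P-p)@n
    # grips' axis check: normal to line joining the grips
    e=cs[0]-cs[1];ang2=np.degrees(np.arctan2(e[1],e[0]))
    t0,t1=np.percentile(t,[.5,99.5]);print('  areas',st[i,4],'grip line',ang2.round(1),'len',(t1-t0).round(1),'lat',l.min().round(1),l.max().round(1))
    return np.r_[p+a*(t0+t1)/2,np.degrees(np.arctan2(a[1],a[0]))].round(1)
def rect(P): 
    (cx,cy),(w,h),an=cv2.minAreaRect((P*1000).astype(np.float32));
    bx=cv2.boxPoints(((cx,cy),(w,h),an));e1=bx[1]-bx[0];e2=bx[2]-bx[1];l=e1 if np.hypot(*e1)>np.hypot(*e2) else e2
    return np.round([cx,cy,min(w,h),max(w,h),np.degrees(np.arctan2(l[1],l[0]))%180],1)
E
python3 - <<'E'
from h import *
for n in ['scene','side','w1']:
    d=pickle.load(open(n+'.pkl','rb'));c=cloud(d);ok=d["z_map"]>0;print(n)
    for q in [(.32,.48,-.235,-.06),(.24,.4,.2,.37)]:
        try: print('clamp',clamp(d,q))
        except Exception as e: print(e)
    m=big(reg(c,ok,.32,.48,.08,.22,.012,.08));print('tape all',rect(c[m][:,:2]))
    m=m&(c[...,2]>.062);print('tape top',rect(c[m][:,:2]))
    if n=='w1':
        for z in [(.012,.03)]:
            m=big(reg(c,ok,.50,.7,.06,.19,.012,.03));print('ins',rect(c[m][:,:2]))
E
```

```text
scene
  areas [87 66  8  7] grip line -27.3 len 133.5 lat -35.9 38.7
clamp [ 415.1 -150.4 -116.8]
  areas [72 43 16  4] grip line 131.2 len 130.3 lat -71.5 73.5
clamp [ 302.   280.7 -100.9]
tape all [403.5 136.   34.2  74.  148.1]
tape top [401.8 141.5  25.7  42.7 152.1]
side
index -1 is out of bounds for axis 0 with size 0
list index out of range
tape all [416.9 171.9  73.9 116.2  70.3]
tape top [404.2 137.8  32.5  46.5 147.4]
w1
  areas [109  29  20] grip line 145.9 len 112.1 lat -77.6 36.1
clamp [ 376.8 -191.1 -174.3]
  areas [17 12 12 11] grip line 28.2 len 114.8 lat -65.8 70.3
clamp [ 286.7  285.4 -113.1]
tape all [406.7 140.8  35.6  74.8 147.5]
tape top [404.3 142.   28.9  44.5 151. ]
ins [598.3 130.9 112.7 168.4 179.6]
  return _methods._mean(a, axis=axis, dtype=dtype,
  ret = ret.dtype.type(ret / rcount)
```

Call:
step_arm([
  [10,-5,-44,0,0,-1,1],
  [10,-5,-44,0,0,-1,1],
  [10,-4,-44,0,0,0,1],
  [2,0,-44,0,0,0,1],
  [0,0,-44,0,0,0,1],
], newtons=40)

```text
clock: 1.65
tcp_pos: [0.4011, 0.1457, 0.0992]
orientation: [-0.0, 0.258, 0.966, 0.0]
wrist_force: [1.1, 1.0, -1.1]
finger_gap: 0.0851
grip_force: 0.0
```

Run:
```python
from workcell import *
from h import *
s=get_state();print(s['tcp_pos'].round(4))
d=read_camera("wrist");pickle.dump(d,open('w2.pkl','wb'));cv2.imwrite('pics/w2.png',d["image"][...,::-1])
c=cloud(d);ok=d["z_map"]>0
m=big(reg(c,ok,.32,.48,.08,.22,.05,.075));print('tape',rect(c[m][:,:2]))
m=m&(c[...,2]>.063);print('top',rect(c[m][:,:2]))
w=pickle.load(open('w1.pkl','rb'))
P=onplane(w,[(432,100),(427,109),(353,50),(337,97),(391,91)],.014)[:,:2]*1000
p=P[:2].mean(0);g=P[2:4].mean(0);print(P.round(0),np.degrees(np.arctan2(*(g-p)[::-1])),(p+g)/2,np.hypot(*(g-p)))
```

```text
[0.4011 0.1457 0.0992]
tape [403.4 142.1  34.8  64.6 148.7]
top [403.1 141.9  26.5  42.5 150.7]
[[376. 337.]
 [384. 326.]
 [262. 267.]
 [307. 218.]
 [336. 290.]] -136.91646060443662 [331.88979146 286.84459828] 130.6439304336497
```

View pics/w2.png

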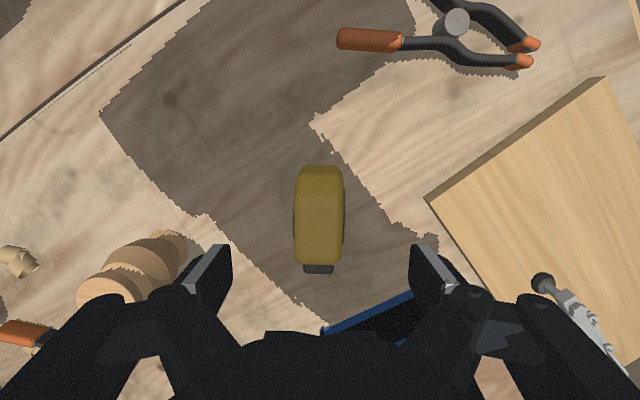

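The tape is centred and aligned between the fingers at (320,215), with its hook at (318,268). I'll grasp it.

Call:
step_arm([
  [2,-2,-40,0,0,0,1],
  [1,-1,-40,0,0,0,1],
  [0,0,0,0,0,0,-1],
  [0,0,0,0,0,0,-1],
  [0,0,0,0,0,0,-1],
])

```text
clock: 2.2
tcp_pos: [0.4064, 0.1422, 0.0232]
orientation: [0.001, 0.258, 0.966, 0.001]
wrist_force: [0.5, 0.5, 0.1]
finger_gap: 0.0437
grip_force: 0.0
```

Call:
step_arm([
  [0,0,0,0,0,0,-1],
  [0,0,0,0,0,0,-1],
  [0,0,10,0,0,0,-1],
  [0,0,45,0,0,0,-1],
  [0,0,30,0,0,0,-1],
])

```text
clock: 2.7
tcp_pos: [0.4048, 0.1413, 0.1087]
orientation: [0.0, 0.259, 0.966, 0.0]
wrist_force: [1.1, -0.7, -1.6]
finger_gap: 0.0314
grip_force: 40.9
```

Held, with a gap of 31 mm. Now I'll refine the insert poses.

Run:
```python
from h import *
from workcell import *
d=read_camera("scene");pickle.dump(d,open('scene2.pkl','wb'))
for n in ['scene2','side','w1']:
    d=pickle.load(open(n+'.pkl','rb'));c=cloud(d);ok=d["z_map"]>0;hsv=cv2.cvtColor(d["image"],cv2.COLOR_RGB2HSV)
    for y in (.127,-.022,-.172,-.318):
        m=reg(c,ok,.49,.71,y-.08,y+.08,.0135,.024)&(hsv[...,2]<75)
        m=cv2.morphologyEx(big(m).astype(np.uint8),cv2.MORPH_OPEN,np.ones((2,2)))>0
        P=c[m][:,:2]
        # refine: cast edge pixels on z=.018
        v,u=np.nonzero(m);Q=onplane(d,np.c_[u,v],.018)[:,:2]
        print(n,m.sum(),rect(P),rect(Q))
```

```text
scene2 812 [ 376.9 -247.2  186.3 1032.    59.2] [595.5 121.9 113.4 165.3 178.5]
scene2 604 [ 322.  -271.2  177.8  925.    41.3] [599.  -30.2 112.8 165.1   2.1]
scene2 631 [ 331.7 -347.7  173.4  822.1   32.8] [ 596.7 -179.4  112.2  164.7  178.6]
scene2 829 [ 342.4 -430.1  152.   735.8   22.9] [ 595.1 -324.   111.5  165.5    3.9]
side 390 [ 315.9 -508.4  176.9 1520.4   65.9] [594.1 115.1 110.9 162.3 179.6]
side 161 [552.5 -33.   78.8 102.5  96.2] [551.8 -38.3  73.  111.3  91.6]
side 290 [ 597.5 -181.3  107.1  158.9  176.2] [ 594.4 -184.8  111.2  163.5  179.6]
side 395 [ 258.9 -682.2  176.7 1162.9   46.8] [ 594.  -329.7  112.3  162.4    3.7]
w1 3599 [504.8 133.6 111.1 386.6 179.1] [599.  132.3 111.5 167.8 179.2]
w1 1285 [458.1  37.3 160.8 384.  157.2] [593.8 -20.8 113.1 150.2   3. ]
w1 219 [457.5 -10.9  65.1 362.4 134. ] [ 562.9 -116.4   13.8   90.6    2.8]
w1 234 [ 449.2 -109.1   87.3  644.3  122.6] [ 608.8 -362.6   30.7   90.6   19.5]
```

Call:
step_arm([
  [5,-2,40,0,0,6,-1],
  [5,-2,40,0,0,6,-1],
  [5,-2,40,0,0,6,-1],
  [5,-2,40,0,0,6,-1],
  [0,0,0,0,0,4,-1],
])

```text
clock: 3.25
tcp_pos: [0.4279, 0.1334, 0.2726]
orientation: [0.005, 0.016, 1.0, 0.001]
wrist_force: [0.1, -0.3, -2.6]
finger_gap: 0.0318
grip_force: 41.1
```

Run:
```python
from h import *
from workcell import *
d=read_camera("wrist");pickle.dump(d,open('w3.pkl','wb'));cv2.imwrite('pics/w3.png',d["image"][...,::-1])
for n in ['scene','w1','w3']:
    d=pickle.load(open(n+'.pkl','rb'));c=cloud(d);ok=d["z_map"]>0;hsv=cv2.cvtColor(d["image"],cv2.COLOR_RGB2HSV)
    print(n)
    for y in (.127,-.022,-.172,-.318):
        m=big(reg(c,ok,.49,.71,y-.08,y+.08,.0135,.024)&(hsv[...,2]<75))
        P=c[m]*1000;v,u=np.nonzero(m)
        print(m.sum(),rect(c[m][:,:2]),rect(onplane(d,np.c_[u,v],.018)[:,:2]),np.percentile(P,[1,99],axis=0).round(0)[:,:2].tolist(),np.median(P[:,2]).round(1))
    m=reg(c,ok,.3,.5,-.05,.05,-.02,.02)&(hsv[...,2]>90);print('bench z',np.median(c[m][:,2]))
    m=reg(c,ok,.33,.41,-.05,.05,.078,.095);print('foot',c[m].mean(0).round(4),rect(c[m][:,:2]) if m.any() else 0)
```

```text
scene
812 [597.  129.4 115.1 167.8 178.2] [595.1 126.1 115.4 165.7 178.9] [[514.0, 73.0], [678.0, 184.0]] 16.6
653 [599.5 -23.9 114.4 168.3   2.3] [598.9 -25.3 113.5 165.5   2. ] [[517.0, -81.0], [682.0, 33.0]] 16.7
698 [ 596.7 -173.5  113.6  167.9  178.6] [ 596.  -175.8  113.7  166.5  178.6] [[515.0, -231.0], [679.0, -118.0]] 16.7
888 [ 595.6 -319.6  112.1  168.3    4.1] [ 595.  -320.7  112.2  166.1    4.1] [[513.0, -379.0], [678.0, -263.0]] 17.1
bench z -0.0011498476119032874
foot [0.3717 0.0032 0.0842] [372.2   4.8  38.7  39.3 153.2]
w1
3608 [597.4 131.6 111.4 166.9 179.2] [596.4 131.7 111.4 167.3 179.2] [[515.0, 77.0], [679.0, 186.0]] 17.7
1291 [592.7 -22.1 112.5 152.2   2.6] [591.2 -21.3 113.  149.8   2.9] [[517.0, -79.0], [660.0, 36.0]] 17.5
221 [ 560.8 -118.2   14.6   89.5    4.8] [ 560.2 -116.7   15.    90.2    4.3] [[517.0, -125.0], [605.0, -114.0]] 17.1
253 [ 608.1 -365.    30.2   92.6   19.7] [ 606.1 -362.    31.5   92.3   17.2] [[562.0, -375.0], [648.0, -339.0]] 16.7
bench z -0.0006235780610334696
foot [0.3738 0.0071 0.0849] [374.4   6.   39.1  40.8 102.7]
w3
11 [671.3 184.5   1.9  12.3   2.6] [6.710e+02 1.845e+02 1.600e+00 1.140e+01 4.000e-01] [[665.0, 184.0], [677.0, 186.0]] 17.7
1515 [555.8 -24.2  77.7 113.1  94. ] [555.4 -23.1  78.7 112.5  93.7] [[516.0, -79.0], [591.0, 31.0]] 17.5
1630 [ 597.2 -172.   112.4  165.   178.7] [ 597.2 -170.   112.9  164.2  178.6] [[515.0, -227.0], [675.0, -115.0]] 17.1
2075 [ 595.6 -317.7  114.3  166.8    3.6] [ 594.8 -314.3  116.1  165.6    3.9] [[512.0, -374.0], [678.0, -259.0]] 17.0
bench z -0.0006396609054613311
foot [0.3741 0.0066 0.0851] [374.9   5.8  39.5  39.6 177.6]
```

View pics/w3.png

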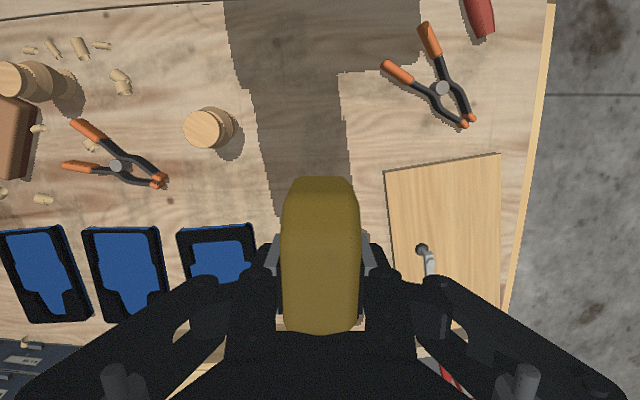

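The w3 picture shows the tape square in the gripper at (320,255). It also shows the two clamp inserts at (45,270) and (125,270), and the block insert at (215,255). Insert poses agree across views: tape (597,131), block (599,−23), clamp inserts (597,−173) and (595.5,−319). Next I move over the tape insert.

Call:
step_arm([
  [33,0,-20,0,0,0,-1],
  [33,-1,-40,0,0,1,-1],
  [33,-1,-44,0,0,0,-1],
  [33,0,-44,0,0,0,-1],
  [33,0,-44,0,0,0,-1],
])

```text
clock: 3.8
tcp_pos: [0.5798, 0.1313, 0.0858]
orientation: [-0.001, 0.01, 1.0, -0.0]
wrist_force: [1.1, 0.4, -1.5]
finger_gap: 0.0312
grip_force: 41.1
```

Call:
step_arm([
  [0,0,0,0,0,0,-1],
])

```text
clock: 3.9
tcp_pos: [0.5775, 0.1305, 0.0785]
orientation: [-0.006, 0.01, 1.0, -0.001]
wrist_force: [-1.9, -0.3, -3.2]
finger_gap: 0.0312
grip_force: 41.0
```

Call:
step_arm([
  [15,0,-10,0,0,0,-1],
  [0,0,0,0,0,0,-1],
  [0,0,0,0,0,0,-1],
])

```text
clock: 4.2
tcp_pos: [0.5939, 0.1315, 0.0782]
orientation: [-0.0, 0.009, 1.0, 0.0]
wrist_force: [-0.7, -0.3, -3.0]
finger_gap: 0.0316
grip_force: 41.0
```

Run:
```python
from h import *
from workcell import *
print(get_state()['tcp_pos'].round(4),get_state()['orientation'].round(4))
for n in ('scene','side'):
    d=read_camera(n);c=cloud(d);ok=d["z_map"]>0;hsv=cv2.cvtColor(d["image"],cv2.COLOR_RGB2HSV)
    m=big(reg(c,ok,.5,.7,.05,.2,.03,.13)&(hsv[...,0]>20)&(hsv[...,0]<32)&(hsv[...,1]>150));P=c[m]*1000
    print(rect(P[:,:2]/1000),np.percentile(P,[1,99],axis=0).round(0).tolist(),m.sum())
    a=d["image"];uv=proj(d,[[.597,.131,.04]])[0].astype(int);q=a[max(0,uv[1]-60):uv[1]+40,uv[0]-70:uv[0]+70];cv2.imwrite(f'pics/t_{n}.png',cv2.resize(q,(560,400))[...,::-1])
```

```text
[0.5939 0.1315 0.0782] [-4.0e-04  9.2e-03  1.0e+00  0.0e+00]
[592.6 121.6  33.2  78.3 166.4] [[555.0, 112.0, 59.0], [626.0, 140.0, 121.0]] 237
[574.9 120.9  21.9  41.6   1.1] [[555.0, 110.0, 60.0], [590.0, 132.0, 120.0]] 81
```

View pics/t_scene.png

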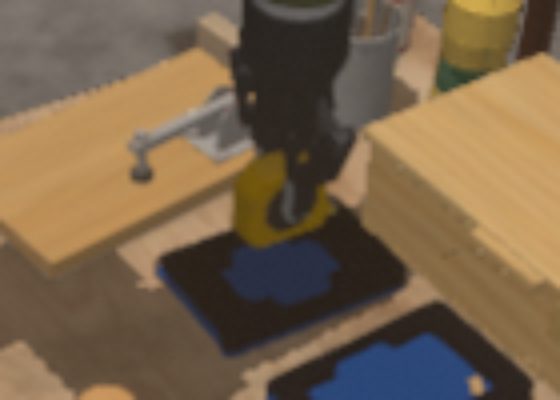

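The tape hangs upright over its insert, case rear at x≈555, so it's centred within about 1–2 mm. I'll lower it.

Call:
step_arm([
  [1,0,-25,0,0,0,-1],
  [0,0,-15,0,0,0,-1],
  [0,0,-5,0,0,0,-1],
  [0,0,-2,0,0,0,-1],
  [0,0,0,0,0,0,-1],
])

```text
clock: 4.8
tcp_pos: [0.596, 0.1316, 0.0316]
orientation: [0.001, 0.009, 1.0, 0.0]
wrist_force: [-0.6, 1.3, -2.7]
finger_gap: 0.032
grip_force: 41.0
```

Call:
step_arm([
  [-1,0,-2,0,0,0,-1],
  [0,0,-1,0,0,0,-1],
  [0,0,0,0,0,0,0.1],
  [0,0,0,0,0,0,0.3],
  [0,0,0,0,0,0,0.3],
])

```text
clock: 5.3
tcp_pos: [0.595, 0.1315, 0.0279]
orientation: [0.0, 0.009, 1.0, 0.0]
wrist_force: [0.2, -0.1, 0.3]
finger_gap: 0.0555
grip_force: 0.0
```

Call:
step_arm([
  [0,0,25,0,0,0,0.3],
  [0,0,45,0,0,0,0.3],
  [0,0,45,0,0,0,0.3],
  [0,-40,20,0,0,0,0.3],
  [0,-40,0,0,0,0,0.3],
])

```text
clock: 5.8
tcp_pos: [0.5974, 0.0516, 0.1672]
orientation: [0.004, 0.007, 1.0, -0.0]
wrist_force: [0.4, -0.8, -0.1]
finger_gap: 0.0557
grip_force: 0.0
```

Run:
```python
from h import *
from workcell import *
d0=pickle.load(open('scene.pkl','rb'))
for n in ('scene0','scene','side'):
    d=d0 if n=='scene0' else read_camera(n);c=cloud(d);ok=d["z_map"]>0;hsv=cv2.cvtColor(d["image"],cv2.COLOR_RGB2HSV)
    m=reg(c,ok,.615,.67,-.065,-.02,-.01,.04)&(hsv[...,0]<35)&(hsv[...,2]>100);v,u=np.nonzero(m);print(n,'chip',u.tolist(),v.tolist());
    if m.any(): print((c[m]*1000).round(0).tolist())
    m=reg(c,ok,.5,.7,.05,.2,.03,.09);P=c[m]*1000;print('tape',rect(P[:,:2]/1000),np.percentile(P,[1,99],axis=0).round(0).tolist())
```

```text
scene0 chip [390, 391, 389, 390, 391, 392, 390, 391, 392, 390, 391, 392, 390, 391, 392] [171, 171, 172, 172, 172, 172, 173, 173, 173, 174, 174, 174, 175, 175, 175]
[[658.0, -37.0, 7.0], [659.0, -39.0, 9.0], [655.0, -36.0, 4.0], [655.0, -40.0, 7.0], [657.0, -42.0, 8.0], [658.0, -45.0, 10.0], [654.0, -42.0, 5.0], [653.0, -47.0, 10.0], [658.0, -46.0, 7.0], [652.0, -44.0, 4.0], [651.0, -49.0, 8.0], [655.0, -49.0, 7.0], [649.0, -48.0, 4.0], [648.0, -53.0, 10.0], [653.0, -52.0, 6.0]]
tape [692.5 102.9  11.2 105.6  91.7] [[688.0, 51.0, 30.0], [699.0, 153.0, 90.0]]
scene chip [390, 391, 389, 390, 391, 392, 390, 391, 392, 390, 391, 392, 390, 391, 392] [171, 171, 172, 172, 172, 172, 173, 173, 173, 174, 174, 174, 175, 175, 175]
[[658.0, -36.0, 6.0], [659.0, -39.0, 9.0], [654.0, -37.0, 5.0], [654.0, -41.0, 8.0], [657.0, -42.0, 8.0], [658.0, -45.0, 10.0], [653.0, -42.0, 6.0], [655.0, -45.0, 7.0], [655.0, -49.0, 11.0], [649.0, -48.0, 9.0], [652.0, -48.0, 7.0], [654.0, -51.0, 9.0], [652.0, -46.0, 1.0], [650.0, -51.0, 7.0], [651.0, -54.0, 9.0]]
tape [628.1  97.9 106.2 141.2   4.8] [[558.0, 52.0, 31.0], [699.0, 153.0, 85.0]]
side chip [385, 384, 385, 386, 384, 385, 386] [202, 203, 203, 203, 204, 204, 204]
[[664.0, -30.0, 6.0], [652.0, -43.0, 13.0], [659.0, -38.0, 8.0], [663.0, -38.0, 7.0], [651.0, -44.0, 9.0], [657.0, -41.0, 6.0], [659.0, -44.0, 7.0]]
tape [625.6  98.1 106.7 140.4   4.7] [[556.0, 52.0, 31.0], [696.0, 152.0, 89.0]]
```

The tape is released and I'm clear of it. The chip lies in the block cut-out at about (654,−46), top at z≈11 mm, too near the walls for a finger on the outer side. So I'll press it with shut tips, drag it inward, then pick it up. The tool leans back from the box behind.

Call:
step_arm([
  [10,-24,-15,0,-3,0,-1],
  [10,-24,-25,0,-3,0,-1],
  [10,-24,-30,0,-3,0,-1],
  [10,-22,-30,0,-3,0,-1],
  [8,0,0,0,0,0,-1],
])

```text
clock: 6.4
tcp_pos: [0.6367, -0.0432, 0.0563]
orientation: [0.099, 0.01, 0.995, 0.002]
wrist_force: [-0.8, 0.9, -0.3]
finger_gap: -0.0001
grip_force: 0.0
```

Run:
```python
from h import *
from workcell import *
s=get_state();print(s['tcp_pos'].round(4),s['orientation'].round(3),s['finger_gap'],s['wrist_force'].round(1))
d=read_camera("scene");c=cloud(d);ok=d["z_map"]>0
m=reg(c,ok,.67,.75,-.1,-.06,.03,.09);P=c[m]*1000;print(np.percentile(P,[2,10,50],axis=0).round(0)[:,0])
uv=proj(d,[[.64,-.03,.03]])[0].astype(int);q=d["image"][uv[1]-50:uv[1]+30,uv[0]-56:uv[0]+56];cv2.imwrite('pics/ch.png',cv2.resize(q,(784,560),interpolation=cv2.INTER_CUBIC)[...,::-1])
```

```text
[ 0.6367 -0.0432  0.0563] [0.099 0.01  0.995 0.002] -7.28181152625375e-05 [-0.8  0.9 -0.3]
[696. 698. 701.]
```

View pics/ch.png

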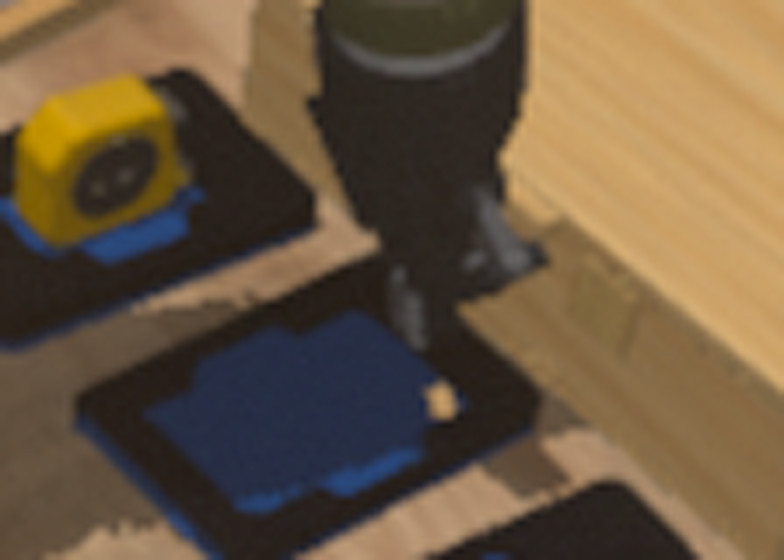

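The tape sits down in its cut-out. The chip at about (440,400) in the crop is in the far corner, under the shut tips. I'll lower onto it gently.

Call:
step_arm([
  [9,0,-15,0,0,0,-1],
  [2,0,-15,0,0,0,-1],
  [0,0,-6,0,0,0,-1],
  [0,0,0,0,0,0,-1],
  [0,0,0,0,0,0,-1],
])

```text
clock: 6.95
tcp_pos: [0.6546, -0.0419, 0.0277]
orientation: [0.105, 0.008, 0.994, 0.001]
wrist_force: [-0.0, 0.1, -0.6]
finger_gap: 0.0001
grip_force: 0.0
```

Call:
step_arm([
  [0,0,-2,0,0,0,-1],
  [0,0,-1,0,0,0,-1],
])

```text
clock: 7.15
tcp_pos: [0.6542, -0.0424, 0.0244]
orientation: [0.105, 0.009, 0.994, 0.001]
wrist_force: [0.6, -0.4, -0.9]
finger_gap: 0.0001
grip_force: 0.0
```

Call:
step_arm([
  [-6,-1,0,0,0,0,-1],
  [0,0,-5,0,0,0,-1],
  [0,0,-3,0,0,0,-1],
  [0,0,-2,0,0,0,-1],
  [0,0,0,0,0,0,-1],
])

```text
clock: 7.65
tcp_pos: [0.6474, -0.0435, 0.013]
orientation: [0.104, 0.009, 0.995, 0.001]
wrist_force: [0.2, -0.0, -0.3]
finger_gap: 0.0002
grip_force: 0.0
```

Call:
step_arm([
  [0,0,-2,0,0,0,-1],
  [0,0,0,0,0,0,-1],
])

```text
clock: 7.85
tcp_pos: [0.6477, -0.0435, 0.0113]
orientation: [0.104, 0.009, 0.995, 0.001]
wrist_force: [-0.3, 1.2, -0.7]
finger_gap: -0.0001
grip_force: 0.0
```

Run:
```python
from h import *
from workcell import *
print(get_state()['tcp_pos'].round(4),get_state()['wrist_force'].round(1))
for n in ('scene','side'):
    d=read_camera(n);c=cloud(d);ok=d["z_map"]>0;hsv=cv2.cvtColor(d["image"],cv2.COLOR_RGB2HSV)
    m=reg(c,ok,.52,.68,-.065,.02,-.01,.04)&(hsv[...,0]<35)&(hsv[...,2]>90)&(hsv[...,1]>60);print(n,(c[m]*1000).round(0).tolist())
```

```text
[ 0.6477 -0.0435  0.0113] [-0.3  1.2 -0.7]
scene [[644.0, -56.0, 18.0], [648.0, -56.0, 17.0], [639.0, -57.0, 18.0], [649.0, -52.0, 8.0], [653.0, -52.0, 6.0], [520.0, -21.0, -6.0], [520.0, -42.0, -4.0], [521.0, -61.0, -3.0]]
side [[521.0, -60.0, -5.0]]
```

Run:
```python
from h import *
from workcell import *
d=read_camera("wrist");pickle.dump(d,open('w4.pkl','wb'));uv=proj(d,[[.648,-.044,.01]])[0];print(uv)
x,y=int(uv[0]),int(uv[1]);x=min(max(x,80),560);y=min(max(y,60),340)
q=d["image"][y-60:y+60,x-60:x+60]
s=read_camera("scene");u=proj(s,[[.648,-.044,.02]])[0].astype(int);r=s["image"][u[1]-25:u[1]+25,u[0]-25:u[0]+25]
cv2.imwrite('pics/w4.png',np.hstack([cv2.resize(k,(400,400),interpolation=cv2.INTER_CUBIC) for k in (q,r)])[...,::-1])
```

```text
[320.68143969 247.63733956]
```

View pics/w4.png

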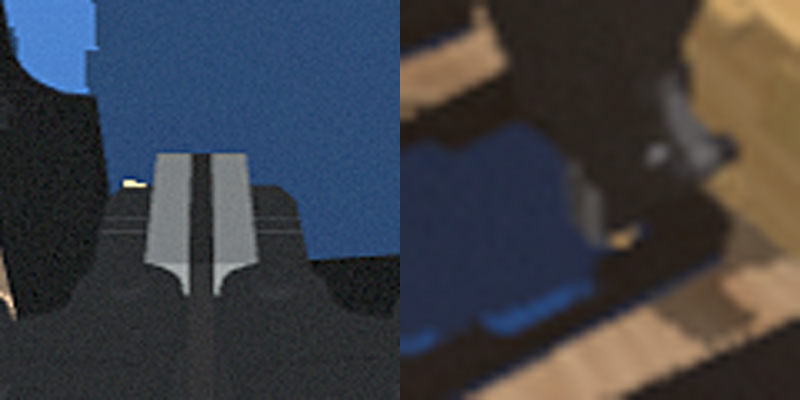

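In the wrist crop the tips are slim, about 16 mm shut, and the chip peeks out on their −y side at (133,184), about 10 mm off. I'll raise, shift onto it, press and drag.

Call:
step_arm([
  [0,0,12,0,0,0,-1],
  [6,-7,0,0,0,0,-1],
  [0,0,-6,0,0,0,-1],
  [0,0,-3,0,0,0,-1],
  [0,0,0,0,0,0,-1],
])

```text
clock: 8.55
tcp_pos: [0.6528, -0.0504, 0.0134]
orientation: [0.103, 0.009, 0.995, 0.001]
wrist_force: [0.4, -0.5, 1.0]
finger_gap: 0.0002
grip_force: 0.0
```

Call:
step_arm([
  [0,0,-2,0,0,0,-1],
  [0,0,0,0,0,0,-1],
])

```text
clock: 8.75
tcp_pos: [0.6532, -0.0504, 0.0126]
orientation: [0.104, 0.009, 0.995, 0.001]
wrist_force: [-2.7, 0.5, 5.0]
finger_gap: -0.0002
grip_force: 2.2
```

Call:
step_arm([
  [0,0,-2,0,0,0,-1],
  [-6,3,0,0,0,0,-1],
  [-8,5,0,0,0,0,-1],
  [-8,6,0,0,0,0,-1],
  [-8,6,0,0,0,0,-1],
])

```text
clock: 9.25
tcp_pos: [0.6221, -0.0297, 0.0098]
orientation: [0.104, 0.009, 0.995, 0.001]
wrist_force: [0.1, 0.2, -0.2]
finger_gap: -0.0001
grip_force: 0.0
```

```bash
cat > chip.py <<'E'
from h import *
from workcell import *
print(get_state()['tcp_pos'].round(4),get_state()['wrist_force'].round(1))
for n in ('scene','side','wrist'):
    d=read_camera(n);c=cloud(d);ok=d["z_map"]>0;hsv=cv2.cvtColor(d["image"],cv2.COLOR_RGB2HSV)
    m=reg(c,ok,.53,.668,-.07,.025,-.01,.03)&(hsv[...,0]<40)&(hsv[...,2]>90)&(hsv[...,1]>60);v,u=np.nonzero(m)
    if m.any(): print(n,m.sum(),np.median(c[m],axis=0).round(3),c[m].min(0).round(3),c[m].max(0).round(3),np.median(u),np.median(v))
E
python3 chip.py
```

```text
[ 0.6221 -0.0297  0.0098] [ 0.1  0.2 -0.2]
scene 19 [ 0.654 -0.043  0.007] [ 0.648 -0.053  0.003] [ 0.664 -0.034  0.01 ] 391.0 173.0
side 7 [ 0.658 -0.04   0.009] [ 0.651 -0.05   0.007] [ 0.664 -0.03   0.013] 385.0 203.0
```

Call:
step_arm([
  [0,5,40,0,0,0,-1],
  [8,20,45,0,0,0,-1],
  [8,20,15,0,0,0,-1],
  [4,10,0,0,0,0,-1],
  [0,0,0,0,0,0,-1],
])

```text
clock: 9.9
tcp_pos: [0.6441, 0.0256, 0.1102]
orientation: [0.105, 0.008, 0.994, 0.001]
wrist_force: [-0.3, 0.3, -0.5]
finger_gap: -0.0002
grip_force: 0.0
```

```bash
python3 chip.py
python3 - <<'E'
from h import *
from workcell import *
d=read_camera("wrist");c=cloud(d);hsv=cv2.cvtColor(d["image"],cv2.COLOR_RGB2HSV)
print(proj(d,[[.654,-.046,.009],[.6,-.023,.006]]).round(0))
w=pickle.load(open('w4.pkl','rb'));print(onplane(w,[(300.6,242.9)],.008).round(4))
cv2.imwrite('pics/w5.png',d["image"][...,::-1])
E
```

```text
[0.6441 0.0256 0.1102] [-0.3  0.3 -0.5]
scene 15 [ 0.653 -0.046  0.007] [ 0.648 -0.052  0.006] [ 0.659 -0.036  0.011] 391.0 173.0
side 7 [ 0.657 -0.045  0.009] [ 0.644 -0.066 -0.007] [ 0.668 -0.037  0.018] 385.0 204.0
wrist 154 [ 0.652 -0.046  0.008] [ 0.646 -0.057  0.004] [ 0.662 -0.036  0.011] 236.0 185.0
[[237. 189.]
 [258. 123.]]
[[ 0.6462 -0.0546  0.008 ]]
```

Run:
```python
from h import *
from workcell import *
d=read_camera("wrist");pickle.dump(d,open('w5.pkl','wb'));c=cloud(d);hsv=cv2.cvtColor(d["image"],cv2.COLOR_RGB2HSV);ok=d["z_map"]>0
m=big(reg(c,ok,.53,.668,-.07,.025,-.01,.03)&(hsv[...,0]<40)&(hsv[...,2]>90)&(hsv[...,1]>60))
v,u=np.nonzero(m);print(rect(onplane(d,np.c_[u,v],.008)[:,:2]),np.percentile(c[m][:,2],[5,50,95]))
q=d["image"][140:230,190:290];cv2.imwrite('pics/w5.png',cv2.resize(q,(600,540),interpolation=cv2.INTER_CUBIC)[...,::-1])
print(onplane(d,[(190+a/6,140+b/6) for a,b in [(0,0),(600,0),(0,540),(600,540)]],.006).round(3))
```

```text
[652.3 -46.9  10.3  21.1  65.4] [0.0057657  0.00785888 0.00979628]
[[ 0.612 -0.078  0.006]
 [ 0.614  0.001  0.006]
 [ 0.697 -0.097  0.006]
 [ 0.698 -0.005  0.006]]
```

View pics/w5.png

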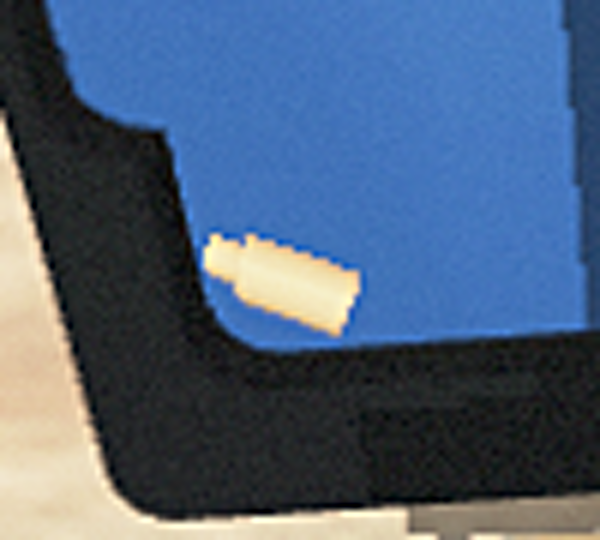

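The enlarged crop shows a small dowel piece at (285,280), about 21×10 mm and 4 mm thick, centred at (652,−47) and close to both walls. The earlier press probably landed on the foam because of the tilt. I'll bring the tool nearly upright and press again on its middle.

Call:
step_arm([
  [2,-24,0,0,4,0,-1],
  [2,-24,-20,0,4,0,-1],
  [2,-24,-30,0,0,0,-1],
  [0,0,-30,0,0,0,-1],
  [0,0,0,0,0,0,-1],
])

```text
clock: 10.65
tcp_pos: [0.6453, -0.0483, 0.0248]
orientation: [0.03, 0.01, 1.0, 0.001]
wrist_force: [-1.1, 0.7, -0.9]
finger_gap: -0.0
grip_force: 0.0
```

Call:
step_arm([
  [0,0,0,0,0,0,-1],
])

```text
clock: 10.75
tcp_pos: [0.6485, -0.0477, 0.0297]
orientation: [0.033, 0.009, 0.999, 0.001]
wrist_force: [0.1, -0.5, 0.1]
finger_gap: -0.0001
grip_force: 0.0
```

Call:
step_arm([
  [1,0,-10,0,0,0,-1],
  [0,0,-5,0,0,0,-1],
  [0,0,-2,0,0,0,-1],
  [0,0,-1,0,0,0,-1],
  [0,0,0,0,0,0,-1],
])

```text
clock: 11.25
tcp_pos: [0.6509, -0.0473, 0.0129]
orientation: [0.035, 0.009, 0.999, 0.0]
wrist_force: [-0.5, 0.1, 0.8]
finger_gap: 0.0002
grip_force: 0.0
```

Call:
step_arm([
  [0,0,-1,0,0,0,-1],
  [0,0,0,0,0,0,-1],
])

```text
clock: 11.45
tcp_pos: [0.6511, -0.0475, 0.0119]
orientation: [0.035, 0.009, 0.999, 0.0]
wrist_force: [-0.1, -0.0, 1.0]
finger_gap: 0.0002
grip_force: 0.3
```

Call:
step_arm([
  [0,0,-1,0,0,0,-1],
  [0,0,-1,0,0,0,-1],
])

```text
clock: 11.65
tcp_pos: [0.6514, -0.0475, 0.0111]
orientation: [0.036, 0.009, 0.999, 0.0]
wrist_force: [-4.2, 0.7, 13.2]
finger_gap: 0.0001
grip_force: 6.8
```

Call:
step_arm([
  [-3,2,-0.5,0,0,0,-1],
  [-4,3,0,0,0,0,-1],
  [-4,3,0,0,0,0,-1],
  [-4,3,0,0,0,0,-1],
  [-4,3,0,0,0,0,-1],
])

```text
clock: 12.15
tcp_pos: [0.6309, -0.0331, 0.0087]
orientation: [0.034, 0.009, 0.999, 0.0]
wrist_force: [-0.1, 0.5, 0.3]
finger_gap: 0.0001
grip_force: 0.0
```

```bash
python3 chip.py
```

```text
[ 0.6309 -0.0331  0.0087] [-0.1  0.5  0.3]
scene 19 [ 0.654 -0.043  0.006] [ 0.647 -0.054  0.002] [ 0.666 -0.033  0.011] 391.0 173.0
side 8 [ 0.658 -0.04   0.008] [ 0.651 -0.05   0.007] [ 0.663 -0.031  0.013] 385.0 203.0
wrist 15 [ 0.648 -0.056  0.006] [ 0.646 -0.057  0.005] [ 0.65  -0.055  0.008] 280.0 274.0
```

The chip didn't budge; the tips slid over it. I'll test whether it moves at all by nudging its −y end towards the far wall from the side. Flush against that wall it would be clear of the block.

Call:
step_arm([
  [-5,0,0,0,0,0,-1],
  [0,-8,0,0,0,0,-1],
  [0,-8,0,0,0,0,-1],
  [0,0,0,0,0,0,-1],
  [0,0,0,0,0,0,-1],
])

```text
clock: 12.8
tcp_pos: [0.6265, -0.048, 0.0089]
orientation: [0.035, 0.008, 0.999, 0.003]
wrist_force: [-0.4, 7.9, 1.6]
finger_gap: -0.0003
grip_force: 3.8
```

Call:
step_arm([
  [4,0,0,0,0,0,-1],
  [4,0,0,0,0,0,-1],
  [3,0,0,0,0,0,-1],
  [2,0,0,0,0,0,-1],
  [0,0,0,0,0,0,-1],
])

```text
clock: 13.3
tcp_pos: [0.6365, -0.0467, 0.0083]
orientation: [0.032, 0.008, 0.999, 0.003]
wrist_force: [-7.3, 10.5, 5.7]
finger_gap: -0.0001
grip_force: 6.0
```

Call:
step_arm([
  [2,2,0,0,0,0,-1],
  [3,0,0,0,0,0,-1],
  [0,0,0,0,0,0,-1],
])

```text
clock: 13.6
tcp_pos: [0.6429, -0.0462, 0.0085]
orientation: [0.033, 0.009, 0.999, 0.002]
wrist_force: [-4.4, 5.0, 2.7]
finger_gap: 0.0002
grip_force: 3.5
```

```bash
python3 chip.py
```

```text
[ 0.6429 -0.0462  0.0085] [-4.4  5.   2.7]
```

Call:
step_arm([
  [-3,3,10,0,0,0,-1],
  [0,17,40,0,0,0,-1],
  [0,27,40,0,-4,0,-1],
  [4,27,10,0,-4,0,-1],
  [0,0,0,0,0,0,-1],
])

```text
clock: 14.25
tcp_pos: [0.6466, 0.0285, 0.113]
orientation: [0.108, 0.007, 0.994, 0.001]
wrist_force: [-0.1, -0.5, -0.5]
finger_gap: -0.0002
grip_force: 0.0
```

```bash
python3 chip.py
python3 - <<'E'
from h import *
from workcell import *
d=read_camera("wrist");pickle.dump(d,open('w6.pkl','wb'));c=cloud(d);hsv=cv2.cvtColor(d["image"],cv2.COLOR_RGB2HSV);ok=d["z_map"]>0
m=reg(c,ok,.53,.678,-.08,.025,-.01,.03)&(hsv[...,0]<40)&(hsv[...,2]>90)&(hsv[...,1]>60)
if m.any():
    m=big(m);v,u=np.nonzero(m);print(rect(onplane(d,np.c_[u,v],.008)[:,:2]),u.mean(),v.mean())
p=proj(d,[[.655,-.047,.008]])[0].astype(int);print(p)
q=d["image"][p[1]-45:p[1]+45,p[0]-50:p[0]+50];cv2.imwrite('pics/w6.png',cv2.resize(q,(600,540),interpolation=cv2.INTER_CUBIC)[...,::-1])
E
```

```text
[0.6466 0.0285 0.113 ] [-0.1 -0.5 -0.5]
scene 15 [ 0.654 -0.044  0.008] [ 0.647 -0.054  0.004] [ 0.66  -0.034  0.011] 391.0 173.0
side 5 [ 0.656 -0.044  0.01 ] [ 0.649 -0.047  0.007] [ 0.661 -0.041  0.011] 385.0 204.0
wrist 176 [ 0.652 -0.046  0.008] [ 0.646 -0.057  0.005] [ 0.66  -0.036  0.011] 234.0 180.0
[649.3 -45.7   4.4  21.   67.8] 234.8 178.12222222222223
[233 184]
```

View pics/w6.png

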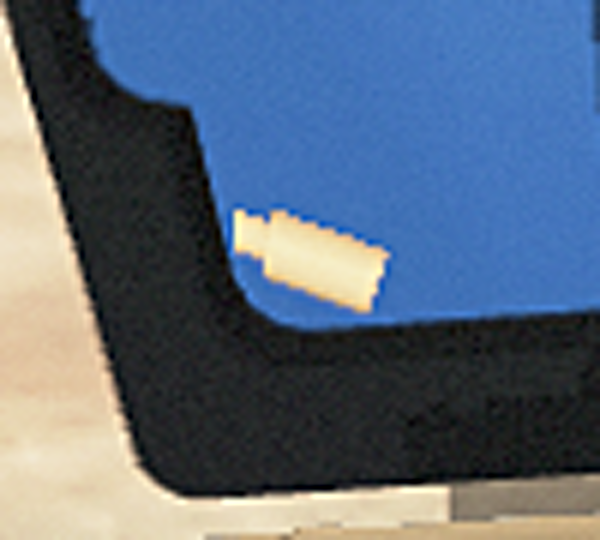

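The chip sits exactly where it was although the tips passed through its place at 8.5 mm height, so it has no substance and the block can simply go in. I'll bias the block slightly away from it and check its height afterwards. Now to the block.

Call:
step_arm([
  [-28,-34,10,0,4,0,1],
  [-28,-34,10,0,4,-3,1],
  [-28,-34,10,0,4,-3,1],
  [-28,-34,0,0,0,-3,1],
  [-28,-34,0,0,0,-3,1],
])

```text
clock: 14.95
tcp_pos: [0.5053, -0.1461, 0.1384]
orientation: [-0.001, 0.115, 0.993, -0.004]
wrist_force: [-0.7, -0.1, -0.8]
finger_gap: 0.0725
grip_force: 0.0
```

Call:
step_arm([
  [-28,-34,0,0,0,-3,1],
  [-28,-34,0,0,0,-3,1],
  [-28,-34,0,0,0,-3,1],
  [-28,-34,0,0,0,-3,1],
  [-24,-27,0,0,0,-3,1],
])

```text
clock: 15.45
tcp_pos: [0.3677, -0.3091, 0.1384]
orientation: [-0.001, 0.244, 0.97, -0.003]
wrist_force: [0.2, -0.1, -0.0]
finger_gap: 0.0853
grip_force: 0.0
```

Call:
step_arm([
  [0,0,-10,0,0,0,1],
  [0,0,0,0,0,0,1],
])

```text
clock: 15.65
tcp_pos: [0.3682, -0.3071, 0.1273]
orientation: [-0.002, 0.243, 0.97, -0.002]
wrist_force: [0.5, -0.1, 0.7]
finger_gap: 0.0849
grip_force: 0.0
```

```bash
cat > blk.py <<'E'
from h import *
from workcell import *
import sys
s=get_state();q=s['orientation'];print(s['tcp_pos'].round(4),q.round(3),'yaw',np.degrees(np.arctan2(q[2]**2-q[1]**2,2*q[1]*q[2])).round(1))
d=read_camera("wrist");pickle.dump(d,open('w7.pkl','wb'));c=cloud(d);hsv=cv2.cvtColor(d["image"],cv2.COLOR_RGB2HSV);ok=d["z_map"]>0
m=big(reg(c,ok,.27,.46,-.4,-.2,.031,.042)&(hsv[...,0]<20)&(hsv[...,1]>90));print(rect(c[m][:,:2]),np.median(c[m][:,2]))
for q in [(.32,.48,-.235,-.06)]:
    try: print('clampA',clamp(d,q))
    except Exception as e: print(e)
E
python3 blk.py
```

```text
[ 0.3682 -0.3071  0.1273] [-0.002  0.243  0.97  -0.002] yaw 61.8
[ 371.  -305.1   60.9  109.1  152.7] 0.03442090038619294
  areas [114  92  37  34] grip line -22.2 len 106.9 lat -33.8 38.4
clampA [ 402.2 -162.2 -110.4]
```

Call:
step_arm([
  [2,1,-45,0,0,1,1],
  [1,1,-45,0,0,0,1],
  [0,0,-25,0,0,0,1],
  [0,0,0,0,0,0,-1],
  [0,0,0,0,0,0,-1],
], newtons=50)

```text
clock: 16.2
tcp_pos: [0.3731, -0.3036, 0.0144]
orientation: [-0.001, 0.232, 0.973, -0.003]
wrist_force: [0.3, -1.9, -0.5]
finger_gap: 0.0605
grip_force: 56.1
```

Call:
step_arm([
  [0,0,0,0,0,0,-1],
  [0,0,0,0,0,0,-1],
])

```text
clock: 16.4
tcp_pos: [0.3741, -0.3055, 0.0158]
orientation: [0.001, 0.233, 0.972, -0.004]
wrist_force: [-0.1, -0.6, -0.3]
finger_gap: 0.0612
grip_force: 56.0
```

Call:
step_arm([
  [0,0,15,0,0,0,-1],
  [0,0,45,0,0,0,-1],
  [0,0,45,0,0,0,-1],
])

```text
clock: 16.7
tcp_pos: [0.3724, -0.3041, 0.1208]
orientation: [-0.001, 0.233, 0.972, -0.003]
wrist_force: [1.3, -0.8, -1.1]
finger_gap: 0.0608
grip_force: 56.0
```

Call:
step_arm([
  [28.5,35,2,0,0,3.7,-1],
  [28.5,35,2,0,0,3.7,-1],
  [28.5,35,0,0,0,3.7,-1],
  [28.5,35,0,0,0,3.7,-1],
  [28.5,35,0,0,0,3.7,-1],
])

```text
clock: 17.2
tcp_pos: [0.517, -0.1283, 0.1248]
orientation: [0.001, 0.073, 0.997, -0.004]
wrist_force: [0.5, -1.0, -1.1]
finger_gap: 0.0609
grip_force: 56.1
```

Call:
step_arm([
  [28.5,35,-5,0,0,3.7,-1],
  [28.5,35,-20,0,0,3.7,-1],
  [28,36,-20,0,0,3.3,-1],
  [0,0,0,0,0,0,-1],
  [0,0,0,0,0,0,-1],
])

```text
clock: 17.7
tcp_pos: [0.6005, -0.0224, 0.0782]
orientation: [0.0, -0.02, 1.0, -0.004]
wrist_force: [0.6, -0.5, -1.3]
finger_gap: 0.0607
grip_force: 56.1
```

Run:
```python
from h import *
from workcell import *
s=get_state();q=s['orientation'];print(s['tcp_pos'].round(4),q.round(3),'yaw',np.degrees(np.arctan2(q[2]**2-q[1]**2,2*q[1]*q[2])).round(1))
for n in ('scene','side','wrist'):
    d=read_camera(n);c=cloud(d);ok=d["z_map"]>0;hsv=cv2.cvtColor(d["image"],cv2.COLOR_RGB2HSV)
    m=reg(c,ok,.5,.68,-.1,.06,.04,.12)&(hsv[...,0]<20)&(hsv[...,1]>90)
    m=big(m);P=c[m]*1000;print(n,m.sum(),rect(P[:,:2]/1000),np.percentile(P,[2,98],axis=0).round(0).tolist())
```

```text
[ 0.6005 -0.0224  0.0782] [ 0.    -0.02   1.    -0.004] yaw 92.3
scene 661 [598.8 -30.3  77.5 115.2   2.2] [[543.0, -58.0, 71.0], [648.0, 6.0, 100.0]]
side 413 [597.6 -26.7  68.4 115.  179.8] [[542.0, -60.0, 70.0], [650.0, 1.0, 103.0]]
wrist 25385 [592.7 -24.8  63.   96.    2.6] [[546.0, -54.0, 91.0], [633.0, 3.0, 101.0]]
```

Call:
step_arm([
  [0,0,-25,0,0,0,-1],
  [0,0,-18,0,0,0,-1],
  [0,0,-8,0,0,0,-1],
  [0,0,-3,0,0,0,-1],
  [0,0,0,0,0,0,-1],
])

```text
clock: 18.35
tcp_pos: [0.6004, -0.0242, 0.0247]
orientation: [0.001, -0.019, 1.0, -0.004]
wrist_force: [0.1, 0.1, -0.6]
finger_gap: 0.0607
grip_force: 56.1
```

Call:
step_arm([
  [0,0,-1.5,0,0,0,-1],
  [0,0,0,0,0,0,-1],
])

```text
clock: 18.55
tcp_pos: [0.6009, -0.0237, 0.0234]
orientation: [0.001, -0.019, 1.0, -0.004]
wrist_force: [-0.3, -0.1, -1.1]
finger_gap: 0.0604
grip_force: 56.1
```

Call:
step_arm([
  [0,0,-1,0,0,0,-1],
  [0,0,0,0,0,0,0.65],
  [0,0,0,0,0,0,0.65],
  [0,0,20,0,0,0,0.7],
  [0,0,45,0,0,0,0.7],
])

```text
clock: 19.05
tcp_pos: [0.597, -0.0229, 0.0834]
orientation: [-0.004, -0.019, 1.0, -0.003]
wrist_force: [0.8, -0.3, -0.6]
finger_gap: 0.0727
grip_force: 0.0
```

Call:
step_arm([
  [-25,-20,30,0,0,6,1],
  [-25,-20,10,0,0,6,1],
  [-30,-20,0,0,0,6,1],
  [-30,-20,0,0,0,6,1],
  [-30,-20,0,0,0,6,1],
])

```text
clock: 19.55
tcp_pos: [0.4593, -0.1241, 0.127]
orientation: [0.002, -0.28, 0.96, -0.004]
wrist_force: [0.6, -1.1, 0.2]
finger_gap: 0.0852
grip_force: 0.0
```

```bash
cat > st.py <<'E'
from h import *
from workcell import *
s=get_state();q=s['orientation'];print(s['tcp_pos'].round(4),q.round(3),'yaw',np.degrees(np.arctan2(q[2]**2-q[1]**2,2*q[1]*q[2])).round(1),s['joint_pos'].round(2))
E
cat > chk.py <<'E'
from st import *
for n in ('scene','side'):
    d=read_camera(n);c=cloud(d);ok=d["z_map"]>0;hsv=cv2.cvtColor(d["image"],cv2.COLOR_RGB2HSV)
    m=big(reg(c,ok,.5,.68,-.1,.06,.03,.1)&(hsv[...,0]<20)&(hsv[...,1]>90));P=c[m]
    m2=P[:,2]>.036;A=np.c_[P[m2][:,:2],np.ones(m2.sum())];print(n,'block',rect(P[m2][:,:2]),np.median(P[m2][:,2]).round(4),'slope deg',np.degrees(np.linalg.lstsq(A,P[m2][:,2],rcond=None)[0][:2]).round(1))
    m=big(reg(c,ok,.5,.68,.08,.19,.055,.09)&(hsv[...,1]>120));P=c[m];print('tape',rect(P[:,:2]),np.percentile(P[:,2],[50,97]).round(4))
E
python3 chk.py
python3 - <<'E'
from st import *
print('wrist clamp')
d=read_camera('wrist');pickle.dump(d,open('w8.pkl','wb'))
try: print(clamp(d,(.32,.48,-.235,-.06)))
except Exception as e: print(e)
E
```

```text
[ 0.4593 -0.1241  0.127 ] [ 0.002 -0.28   0.96  -0.004] yaw 122.5 [-0.43  0.18 -0.4   0.99 -0.   -1.  ]
scene block [555.9 -27.   26.1  62.9  93.5] 0.0394 slope deg [1.9 0.5]
tape [578.  128.5  32.9  41.9 170.4] [0.0661 0.0709]
side block [598.  -26.2  65.9 112.1   2.5] 0.0408 slope deg [-0.2  0.8]
[ 0.4569 -0.1246  0.1267] [ 0.    -0.277  0.961 -0.003] yaw 122.1 [-0.43  0.18 -0.4   0.99 -0.   -0.99]
wrist clamp
  areas [106  59  18   9] grip line -28.6 len 134.2 lat -80.5 50.5
[ 396.8 -152.2  -96.9]Traceback (most recent call last):
  File "chk.py", line 6, in <module>
    m=big(reg(c,ok,.5,.68,.08,.19,.055,.09)&(hsv[...,1]>120));P=c[m];print('tape',rect(P[:,:2]),np.percentile(P[:,2],[50,97]).round(4))
  File "h.py", line 20, in big
    k,L,st,_=cv2.connectedComponentsWithStats(m.astype(np.uint8));return L==1+np.argmax(st[1:,4])
                                                                              ~~~~~~~~~^^^^^^^^^^
    return _wrapfunc(a, 'argmax', axis=axis, out=out, **kwds)
    return bound(*args, **kwds)
ValueError: attempt to get argmax of an empty sequence
```

The block is flat with its top at ~41 mm, so it's fully down. Next is clamp A.

Call:
step_arm([
  [-14,-9,0,0,0,8,1],
  [-14,-9,0,0,0,8,1],
  [-13,-8,0,0,0,8,1],
  [0,0,0,0,0,7,1],
  [0,0,0,0,0,0,1],
])

```text
clock: 20.2
tcp_pos: [0.4201, -0.1496, 0.1269]
orientation: [0.002, -0.524, 0.852, -0.003]
wrist_force: [-0.2, 1.0, -0.4]
finger_gap: 0.0853
grip_force: 0.0
```

```bash
cat > cl.py <<'E'
from st import *
import sys
q=eval(sys.argv[1])
for n in ('wrist','scene'):
    d=read_camera(n);pickle.dump(d,open('last_'+n+'.pkl','wb'));c=cloud(d);ok=d["z_map"]>0;hsv=cv2.cvtColor(d["image"],cv2.COLOR_RGB2HSV)
    m=reg(c,ok,*q,.004,.035)
    o=(m&(hsv[...,0]<14)&(hsv[...,1]>185)).astype(np.uint8)
    k,L,s2,ce=cv2.connectedComponentsWithStats(o)
    for j in 1+np.argsort(-s2[1:,4])[:5]:
        if s2[j,4]>4: print(n,s2[j,4],ce[j].round(0),c[L==j].mean(0).round(4),rect(c[L==j][:,:2]))
E
python3 cl.py "(.32,.48,-.235,-.06)"
python3 - <<'E'
import cv2,pickle
d=pickle.load(open('last_wrist.pkl','rb'));cv2.imwrite('pics/w9.png',d['image'][...,::-1])
E
```

```text
[ 0.4201 -0.1496  0.1269] [ 0.002 -0.524  0.852 -0.003] yaw 153.2 [-0.52  0.12 -0.46  0.98  0.   -1.63]
scene 80 [356. 244.] [ 0.4168 -0.2069  0.0205] [ 418.2 -204.3   10.5   42.6   77.1]
scene 58 [334. 245.] [ 0.3684 -0.1831  0.0214] [ 370.5 -180.8    8.1   42.4   50.1]
```

View pics/w9.png

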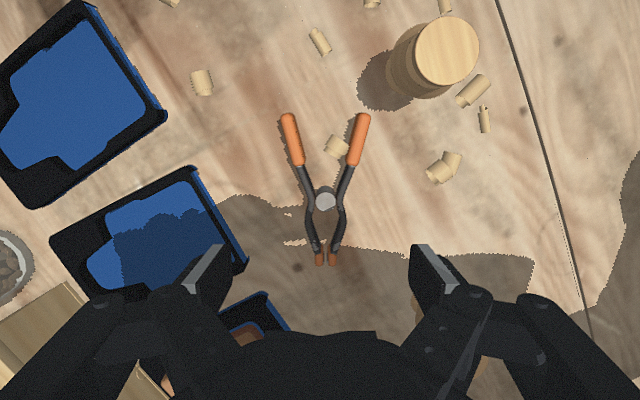

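The clamp is aligned in the wrist view: grip ends at (288,115) and (363,115), pads at (319,262) and (332,262), pivot at (325,200). It's symmetric about column ≈325.

Run:
```python
from st import *
d=pickle.load(open('last_wrist.pkl','rb'))
P=onplane(d,[(289,114),(363,114),(320,265),(331,265)],.013)[:,:2]*1000
g=P[:2].mean(0);p=P[2:].mean(0);a=(g-p);L=np.hypot(*a);a/=L
print('axis',np.degrees(np.arctan2(a[1],a[0])),'len',L,'centre',(g+p)/2,'grip span',np.hypot(*(P[0]-P[1])),np.degrees(np.arctan2(*(P[1]-P[0])[::-1])))
c=cloud(d);m=reg(c,d["z_map"]>0,.34,.49,-.235,-.06,.007,.03)
v,u=np.nonzero(m);k=(u>270)&(u<385)&(v>100)&(v<275);Q=c[v[k],u[k],:2]*1000
t=(Q-p)@a;l=(Q-p)@np.array([-a[1],a[0]]);print(np.percentile(t,[0.2,99.8]),np.percentile(l,[.2,99.8]))
mid=abs(t-68)<12;print('mid lat',np.percentile(l[mid],[1,99]))
```

```text
[ 0.4202 -0.1494  0.1268] [ 0.002 -0.523  0.852 -0.003] yaw 153.1 [-0.52  0.12 -0.46  0.98  0.   -1.62]
axis -116.74007695721781 len 138.90990722685086 centre [ 417.7667626  -146.68538567] grip span 61.258541839903884 153.16767575781304
[  5.09867411 139.69224217] [-34.2938368   35.94266196]
mid lat [-16.05180383  17.86540837]
```

Call:
step_arm([
  [-3,1,-45,0,0,0,1],
  [0,0,-45,0,0,0,0.7],
  [0,0,-28,0,0,0,0.5],
  [0,0,-4,0,0,0,0.5],
  [0,0,0,0,0,0,0.5],
])

```text
clock: 20.8
tcp_pos: [0.4162, -0.148, 0.0043]
orientation: [0.002, -0.524, 0.852, -0.002]
wrist_force: [-0.1, -0.4, 0.4]
finger_gap: 0.064
grip_force: 0.0
```

Call:
step_arm([
  [0,0,0,0,0,0,-1],
  [0,0,0,0,0,0,-1],
  [0,0,0,0,0,0,-1],
  [0,0,0,0,0,0,-1],
], newtons=40)

```text
clock: 21.2
tcp_pos: [0.4178, -0.1492, 0.0064]
orientation: [0.003, -0.524, 0.852, -0.004]
wrist_force: [-0.3, 1.7, 6.5]
finger_gap: 0.0483
grip_force: 40.9
```

Call:
step_arm([
  [0,0,10,0,0,0,-1],
  [0,0,40,0,0,0,-1],
  [20,-2,40,0,0,-8,-1],
  [22,-3,0,0,0,-8,-1],
  [22,-3,0,0,0,-8,-1],
])

```text
clock: 21.7
tcp_pos: [0.4826, -0.1575, 0.0978]
orientation: [0.003, -0.333, 0.943, -0.005]
wrist_force: [-0.4, 0.2, -0.7]
finger_gap: 0.0481
grip_force: 41.3
```

Call:
step_arm([
  [23,-3,0,0,0,-8.1,-1],
  [23,-3,0,0,0,-8.1,-1],
  [23,-3,0,0,0,-8.1,-1],
  [23,-3,0,0,0,-8.1,-1],
  [23,-4,-20,0,0,-8.1,-1],
])

```text
clock: 22.2
tcp_pos: [0.5986, -0.1735, 0.0783]
orientation: [0.003, 0.014, 1.0, -0.005]
wrist_force: [-0.3, -0.6, -0.3]
finger_gap: 0.0484
grip_force: 41.3
```

Call:
step_arm([
  [0,0,-10,0,0,0,-1],
  [0,0,0,0,0,0,-1],
])

```text
clock: 22.4
tcp_pos: [0.5939, -0.1719, 0.0632]
orientation: [-0.002, 0.01, 1.0, -0.003]
wrist_force: [-0.8, 0.3, -1.4]
finger_gap: 0.0481
grip_force: 41.3
```

```bash
cat > held.py <<'E'
from st import *
import sys
q=eval(sys.argv[1])
for n in ('wrist','scene','side'):
    d=read_camera(n);pickle.dump(d,open('last_'+n+'.pkl','wb'));c=cloud(d);ok=d["z_map"]>0;hsv=cv2.cvtColor(d["image"],cv2.COLOR_RGB2HSV)
    o=(reg(c,ok,*q)&(hsv[...,0]<14)&(hsv[...,1]>150)).astype(np.uint8)
    k,L,s2,ce=cv2.connectedComponentsWithStats(o)
    for j in 1+np.argsort(-s2[1:,4])[:4]:
        if s2[j,4]>4: print(n,s2[j,4],ce[j].round(0),c[L==j].mean(0).round(4),rect(c[L==j][:,:2]),c[L==j].min(0).round(3),c[L==j].max(0).round(3))
E
python3 held.py "(.48,.7,-.26,-.09,.004,.14)"
```

```text
[ 0.5939 -0.1719  0.0632] [-0.002  0.01   1.    -0.003] yaw 88.8 [-0.41  0.49 -0.11  0.97 -0.01 -0.39]
wrist 1221 [375. 159.] [ 0.5461 -0.1475  0.0744] [ 547.8 -137.2   29.5   46.1  169.4] [ 0.526 -0.155  0.01 ] [ 0.569 -0.123  0.082]
wrist 1149 [266. 158.] [ 0.5448 -0.1955  0.0738] [ 546.7 -206.7   29.9   45.6    7. ] [ 0.525 -0.224  0.009] [ 0.568 -0.19   0.081]
wrist 33 [250. 180.] [ 0.5542 -0.2036  0.0728] [ 560.7 -210.     7.5   27.2  133.6] [ 0.549 -0.22   0.009] [ 0.57  -0.2    0.081]
wrist 10 [256. 197.] [ 0.5608 -0.2     0.079 ] [ 560.8 -200.     0.8    4.     6.4] [ 0.559 -0.201  0.078] [ 0.563 -0.2    0.08 ]
scene 121 [386. 194.] [ 0.5458 -0.1483  0.0742] [ 547.  -147.3   10.9   42.8  163.1] [ 0.526 -0.156  0.061] [ 0.567 -0.138  0.085]
scene 87 [399. 208.] [ 0.5448 -0.2012  0.0761] [ 570.4 -184.    21.9   98.2   34.2] [ 0.526 -0.21   0.005] [ 0.606 -0.148  0.083]
side 83 [373. 210.] [ 0.5443 -0.1486  0.0754] [ 545.7 -150.5   16.8   44.9  161.7] [ 0.524 -0.158  0.063] [ 0.57  -0.138  0.086]
side 65 [381. 218.] [ 0.5433 -0.2032  0.0772] [ 545.2 -201.3   10.6   47.5   12.1] [ 0.522 -0.21   0.067] [ 0.568 -0.195  0.085]
side 5 [408. 208.] [ 0.6552 -0.1825  0.0737] [ 654.6 -183.9    3.4    9.1   56.1] [ 0.651 -0.187  0.067] [ 0.657 -0.18   0.077]
```

Call:
step_arm([
  [3,0,-20,0,0,0,-1],
  [0,0,-16,0,0,0,-1],
  [0,0,-8,0,0,0,-1],
  [0,0,-4,0,0,0,-1],
  [0,0,0,0,0,0,-1],
])

```text
clock: 23.05
tcp_pos: [0.5981, -0.1725, 0.0169]
orientation: [0.0, 0.011, 1.0, -0.004]
wrist_force: [-0.1, 0.1, -1.3]
finger_gap: 0.0483
grip_force: 41.3
```

Call:
step_arm([
  [0,0,0,0,0,0,-1],
])

```text
clock: 23.15
tcp_pos: [0.5987, -0.1728, 0.0176]
orientation: [0.001, 0.011, 1.0, -0.004]
wrist_force: [0.4, -0.6, -0.1]
finger_gap: 0.0481
grip_force: 41.3
```

Call:
step_arm([
  [-1,0,-3,0,0,0,-1],
  [0,0,-1,0,0,0,-1],
  [0,0,-0.5,0,0,0,-1],
  [0,0,0,0,0,0,0.3],
  [0,0,0,0,0,0,0.4],
])

```text
clock: 23.65
tcp_pos: [0.5975, -0.1726, 0.0123]
orientation: [0.0, 0.011, 1.0, -0.004]
wrist_force: [0.1, 0.2, 0.4]
finger_gap: 0.0597
grip_force: 0.0
```

Call:
step_arm([
  [0,0,12,0,0,0,0.4],
  [0,0,40,0,0,0,0.4],
  [0,0,45,0,0,0,0.4],
  [-15,35,20,0,0,0,1],
  [-20,40,10,0,0,4,1],
])

```text
clock: 24.15
tcp_pos: [0.5647, -0.0986, 0.1432]
orientation: [0.004, -0.023, 1.0, -0.005]
wrist_force: [-0.4, 1.3, 0.6]
finger_gap: 0.0848
grip_force: 0.0
```

Call:
step_arm([
  [-23,38,0,0,0,4,1],
  [-23,38,0,0,0,4,1],
  [-23,38,0,0,0,4,1],
  [-23,38,0,0,0,4,1],
  [-23,38,0,0,0,4,1],
])

```text
clock: 24.65
tcp_pos: [0.4465, 0.0938, 0.1402]
orientation: [0.002, -0.198, 0.98, -0.004]
wrist_force: [1.3, 0.6, -0.6]
finger_gap: 0.0854
grip_force: 0.0
```

Call:
step_arm([
  [-23,39,0,0,0,4,1],
  [-23,39,0,0,0,4,1],
  [-23,39,0,0,0,4,1],
  [-23,39,0,0,0,4,1],
  [-23,38,0,0,0,4,1],
])

```text
clock: 25.15
tcp_pos: [0.3315, 0.2881, 0.1404]
orientation: [0.003, -0.365, 0.931, -0.003]
wrist_force: [1.4, 0.2, -0.6]
finger_gap: 0.0851
grip_force: 0.0
```

Call:
step_arm([
  [0,0,0,0,0,0,1],
  [0,0,0,0,0,0,1],
])

```text
clock: 25.35
tcp_pos: [0.3318, 0.2875, 0.1399]
orientation: [0.002, -0.366, 0.931, -0.003]
wrist_force: [-0.5, -0.6, 0.2]
finger_gap: 0.0855
grip_force: 0.0
```

Run:
```python
from st import *
for n in ('scene','side'):
    d=read_camera(n);c=cloud(d);ok=d["z_map"]>0;hsv=cv2.cvtColor(d["image"],cv2.COLOR_RGB2HSV)
    m=reg(c,ok,.51,.68,-.23,-.115,.02,.06);P=c[m]*1000;print(n,'A',m.sum(),rect(P[:,:2]/1000),np.percentile(P[:,2],[50,98,100]).round(1))
    o=m&(hsv[...,0]<14)&(hsv[...,1]>150);k,L,s2,ce=cv2.connectedComponentsWithStats(o.astype(np.uint8))
    for j in range(1,k):
        if s2[j,4]>20: print(s2[j,4],c[L==j].mean(0).round(4),c[L==j].max(0).round(3))
d=read_camera('wrist');pickle.dump(d,open('w10.pkl','wb'));hsv=cv2.cvtColor(d["image"],cv2.COLOR_RGB2HSV);c=cloud(d);ok=d["z_map"]>0
m=reg(c,ok,.22,.42,.2,.38,.007,.035);v,u=np.nonzero(m);print(u.min(),u.max(),v.min(),v.max())
o=m&(hsv[...,0]<14)&(hsv[...,1]>140);k,L,s2,ce=cv2.connectedComponentsWithStats(o.astype(np.uint8))
for j in range(1,k):
    if s2[j,4]>20: print(s2[j],ce[j].round(0),c[L==j].mean(0).round(4))
cv2.imwrite('pics/w10.png',d['image'][...,::-1])
```

```text
[0.3318 0.2875 0.1399] [ 0.002 -0.366  0.931 -0.003] yaw 132.9 [ 0.54  0.1  -0.45  1.01 -0.01 -0.21]
scene A 384 [ 597.7 -175.5  104.3  160.1  177. ] [26.8 31.1 33.3]
28 [ 0.6587 -0.1759  0.0259] [ 0.666 -0.166  0.031]
74 [ 0.5496 -0.1478  0.0266] [ 0.571 -0.137  0.031]
69 [ 0.5483 -0.2023  0.0272] [ 0.574 -0.193  0.033]
side A 313 [ 593.5 -176.5  107.9  164.1  178.4] [26.2 31.8 32.5]
53 [ 0.5488 -0.148   0.0265] [ 0.569 -0.138  0.032]
40 [ 0.5465 -0.2046  0.0267] [ 0.569 -0.194  0.033]
279 451 111 257
[279 111  24  51 640] [291. 136.] [0.3147 0.2335 0.0223]
[341 111  24  51 652] [353. 136.] [0.2788 0.2718 0.0226]
[402 116  37  69 729] [419. 148.] [0.2467 0.3222 0.0199]
[417 132  35  57 187] [438. 159.] [0.2422 0.3404 0.0227]
[324 239   8  19  81] [328. 250.] [0.3719 0.3296 0.0212]
[312 246   8  12  71] [316. 251.] [0.38   0.3217 0.0222]
```

Clamp A is home with its top at ~31 mm. Clamp B is measured at (332,285) with axis −137°, which matches the gripper yaw of 132.9°. I'll grasp it.

Call:
step_arm([
  [0.5,-2.5,-45,0,0,0,0.6],
  [0,0,-45,0,0,0,0.6],
  [0,0,-38,0,0,0,0.6],
  [0,0,-6,0,0,0,0.6],
  [0,0,0,0,0,0,0.6],
])

```text
clock: 26.0
tcp_pos: [0.3326, 0.2826, 0.0046]
orientation: [-0.0, -0.363, 0.932, -0.004]
wrist_force: [-0.2, 0.5, -0.1]
finger_gap: 0.0684
grip_force: 0.0
```

Call:
step_arm([
  [0,0,0,0,0,0,-1],
  [0,0,0,0,0,0,-1],
  [0,0,0,0,0,0,-1],
  [0,0,0,0,0,0,-1],
])

```text
clock: 26.4
tcp_pos: [0.3346, 0.2846, 0.0074]
orientation: [0.004, -0.364, 0.931, -0.003]
wrist_force: [-1.0, -2.2, 6.9]
finger_gap: 0.0472
grip_force: 39.8
```

Call:
step_arm([
  [0,0,10,0,0,0,-1],
  [0,0,40,0,0,0,-1],
  [0,0,45,0,0,0,-1],
  [12,-20,42,0,0,0,-1],
  [18,-43,15,0,0,-3,-1],
])

```text
clock: 26.9
tcp_pos: [0.3656, 0.2232, 0.1631]
orientation: [0.006, -0.342, 0.94, -0.003]
wrist_force: [1.9, 0.3, -1.2]
finger_gap: 0.0477
grip_force: 41.2
```

Call:
step_arm([
  [18,-43,0,0,0,-3,-1],
  [18,-43,0,0,0,-3,-1],
  [18,-43,0,0,0,-3,-1],
  [18,-43,0,0,0,-3,-1],
  [18,-43,0,0,0,-3,-1],
])

```text
clock: 27.4
tcp_pos: [0.4536, 0.0042, 0.1589]
orientation: [0.002, -0.213, 0.977, -0.004]
wrist_force: [1.7, 1.2, -0.5]
finger_gap: 0.0473
grip_force: 41.2
```

Call:
step_arm([
  [20,-43,0,0,0,-3,-1],
  [20,-43,0,0,0,-3,-1],
  [20,-43,0,0,0,-3,-1],
  [20,-43,0,0,0,-3,-1],
  [20,-43,0,0,0,-3,-1],
])

```text
clock: 27.9
tcp_pos: [0.5536, -0.211, 0.1588]
orientation: [0.001, -0.083, 0.996, -0.004]
wrist_force: [0.5, -0.3, -0.8]
finger_gap: 0.0475
grip_force: 41.2
```

Call:
step_arm([
  [20,-43,-10,0,0,-3,-1],
  [20,-43,-10,0,0,-2.7,-1],
  [20,-24,-35,0,0,0,-1],
  [0,0,-40,0,0,0,-1],
  [0,0,0,0,0,0,-1],
])

```text
clock: 28.4
tcp_pos: [0.6092, -0.3175, 0.0564]
orientation: [-0.004, -0.034, 0.999, -0.0]
wrist_force: [-0.4, 1.7, -1.2]
finger_gap: 0.0474
grip_force: 41.3
```

```bash
python3 held.py "(.48,.7,-.42,-.22,.004,.14)"
```

```text
[ 0.6092 -0.3175  0.0564] [-0.004 -0.034  0.999 -0.   ] yaw 93.9 [-0.59  0.62  0.1   1.05 -0.01 -0.66]
wrist 1333 [265. 154.] [ 0.5604 -0.3458  0.0674] [ 563.2 -355.4   26.6   50.2   14.7] [ 0.541 -0.369  0.01 ] [ 0.585 -0.338  0.074]
wrist 1192 [376. 155.] [ 0.5575 -0.2975  0.0678] [ 558.  -290.    31.7   43.     7.8] [ 0.535 -0.303  0.007] [ 0.581 -0.273  0.074]
wrist 19 [325. 331.] [ 0.6623 -0.3117  0.054 ] [ 662.4 -311.7    1.     2.4  162. ] [ 0.661 -0.312  0.051] [ 0.663 -0.311  0.057]
wrist 14 [314. 332.] [ 0.6627 -0.318   0.0544] [ 662.6 -318.     0.8    1.7   40.2] [ 0.662 -0.319  0.052] [ 0.663 -0.317  0.057]
scene 116 [428. 233.] [ 0.5604 -0.2949  0.0688] [ 582.5 -287.2   27.9   88.3   18.8] [ 0.538 -0.303  0.017] [ 0.623 -0.264  0.079]
scene 87 [445. 249.] [ 0.5595 -0.3503  0.0735] [ 563.6 -348.4   10.8   46.    19.1] [ 0.541 -0.36   0.06 ] [ 0.586 -0.34   0.079]
side 96 [402. 235.] [ 0.5621 -0.295   0.0699] [ 593.8 -268.1   37.4  124.5   40.6] [ 0.537 -0.308  0.017] [ 0.635 -0.22   0.082]
side 73 [414. 244.] [ 0.571  -0.3425  0.0669] [ 591.5 -319.4   26.1  128.6   49.9] [ 0.542 -0.363  0.011] [ 0.638 -0.271  0.081]
```

Call:
step_arm([
  [-12,0,-5,0,0,0,-1],
  [0,0,-16,0,0,0,-1],
  [0,0,-8,0,0,0,-1],
  [0,0,0,0,0,0,-1],
  [0,0,0,0,0,0,-1],
])

```text
clock: 29.05
tcp_pos: [0.6016, -0.3191, 0.0349]
orientation: [0.001, -0.035, 0.999, -0.004]
wrist_force: [0.2, 1.4, -0.9]
finger_gap: 0.0474
grip_force: 41.3
```

Call:
step_arm([
  [-4.5,0,0,0,0,0,-1],
  [0,0,-10,0,0,0,-1],
  [0,0,-7,0,0,0,-1],
  [0,0,0,0,0,0,-1],
  [0,0,0,0,0,0,-1],
])

```text
clock: 29.55
tcp_pos: [0.5958, -0.3187, 0.0153]
orientation: [-0.0, -0.035, 0.999, -0.003]
wrist_force: [0.9, 0.2, -0.2]
finger_gap: 0.0471
grip_force: 41.3
```

Call:
step_arm([
  [0,0,0,0,0,0,-1],
])

```text
clock: 29.65
tcp_pos: [0.5964, -0.3191, 0.0161]
orientation: [0.0, -0.035, 0.999, -0.004]
wrist_force: [-0.4, -0.6, -0.2]
finger_gap: 0.0475
grip_force: 41.3
```

Call:
step_arm([
  [0,0,-2,0,0,0,-1],
  [0,0,-0.5,0,0,0,-1],
  [0,0,0,0,0,0,0.3],
  [0,0,0,0,0,0,0.4],
  [0,0,0,0,0,0,0.4],
])

```text
clock: 30.15
tcp_pos: [0.5965, -0.3191, 0.0139]
orientation: [0.001, -0.035, 0.999, -0.004]
wrist_force: [-0.3, 0.2, 1.3]
finger_gap: 0.0596
grip_force: 0.0
```

Call:
step_arm([
  [0,0,12,0,0,0,0.4],
  [0,0,40,0,0,0,0.4],
  [0,0,45,0,0,0,0.4],
  [-30,0,40,0,0,0,0.4],
  [-40,0,30,0,0,0,0.4],
])

```text
clock: 30.65
tcp_pos: [0.5277, -0.3197, 0.1845]
orientation: [0.002, -0.036, 0.999, -0.005]
wrist_force: [-1.0, -1.3, 0.4]
finger_gap: 0.0599
grip_force: 0.0
```

Call:
step_arm([
  [-40,-20,20,0,0,0,0.4],
  [-40,-20,0,0,0,0,0.4],
  [-40,-20,0,0,0,0,0.4],
  [0,0,0,0,0,0,0.4],
  [0,0,0,0,0,0,0.4],
])

```text
clock: 31.15
tcp_pos: [0.4056, -0.3798, 0.202]
orientation: [0.001, -0.034, 0.999, -0.004]
wrist_force: [0.1, 1.1, 0.4]
finger_gap: 0.0596
grip_force: 0.0
```

Run:
```python
from st import *
for n in ('scene','side'):
    d=read_camera(n);c=cloud(d);ok=d["z_map"]>0;hsv=cv2.cvtColor(d["image"],cv2.COLOR_RGB2HSV)
    for nm,(y0,y1) in dict(A=(-.23,-.115),B=(-.375,-.262)).items():
        o=reg(c,ok,.51,.68,y0,y1,.012,.06)&(hsv[...,0]<14)&(hsv[...,1]>150);k,L,s2,ce=cv2.connectedComponentsWithStats(o.astype(np.uint8))
        for j in range(1,k):
            if s2[j,4]>15: print(n,nm,s2[j,4],c[L==j].mean(0).round(4),c[L==j].min(0).round(3),c[L==j].max(0).round(3))
    m=reg(c,ok,.5,.675,-.08,.03,.036,.1);P=c[m];A=np.c_[P[:,:2],np.ones(len(P))];print('block',rect(P[:,:2]),np.median(P[:,2]).round(4),np.degrees(np.linalg.lstsq(A,P[:,2],rcond=None)[0][:2]).round(1))
    m=reg(c,ok,.5,.675,.08,.19,.03,.1);P=c[m];print('tape',rect(P[:,:2]),np.percentile(P[:,2],97).round(4))
    for q in [(.33,.41,-.04,.06,),(.26,.34,-.25,-.15)]:
        m=reg(c,ok,*q,.075,.1);print('foot',c[m].mean(0).round(3) if m.any() else None)
    q=d["image"];p=proj(d,[[.5,-.08,.02]])[0].astype(int);r=q[max(0,p[1]-95):p[1]+95,p[0]-127:p[0]+127];cv2.imwrite(f'pics/f_{n}.png',cv2.resize(r,(800,600),interpolation=cv2.INTER_CUBIC)[...,::-1])
```

```text
[ 0.4056 -0.3798  0.202 ] [ 0.001 -0.034  0.999 -0.004] yaw 93.9 [-0.9   0.28 -0.07  1.21 -0.   -0.96]
scene A 87 [ 0.5469 -0.1466  0.024 ] [ 0.529 -0.155  0.013] [ 0.566 -0.125  0.032]
scene B 20 [ 0.6539 -0.3109  0.023 ] [ 0.648 -0.314  0.013] [ 0.669 -0.302  0.03 ]
scene B 17 [ 0.659  -0.3212  0.0234] [ 0.651 -0.326  0.014] [ 0.673 -0.311  0.029]
scene B 57 [ 0.5342 -0.2964  0.0239] [ 0.523 -0.302  0.012] [ 0.549 -0.289  0.031]
scene B 26 [ 0.5316 -0.3576  0.023 ] [ 0.527 -0.361  0.014] [ 0.541 -0.353  0.031]
block [598.8 -25.9  64.8 111.5   3.2] 0.0396 [0.2 0.4]
tape [594.5 125.8  35.7  78.7 173.7] 0.07
foot [0.372 0.003 0.084]
foot [ 0.306 -0.212  0.082]
side A 18 [ 0.6608 -0.1753  0.0239] [ 0.654 -0.187  0.014] [ 0.674 -0.149  0.031]
side A 48 [ 0.5432 -0.1451  0.0241] [ 0.53  -0.153  0.013] [ 0.556 -0.12   0.033]
side A 40 [ 0.5481 -0.2047  0.0212] [ 0.528 -0.214  0.013] [ 0.571 -0.195  0.031]
side B 25 [ 0.6571 -0.317   0.0253] [ 0.647 -0.327  0.017] [ 0.67  -0.292  0.033]
side B 78 [ 0.5436 -0.2992  0.0242] [ 0.523 -0.307  0.012] [ 0.565 -0.291  0.033]
side B 56 [ 0.5454 -0.3552  0.0241] [ 0.528 -0.362  0.013] [ 0.567 -0.349  0.034]
block [555.9 -36.5  39.9  69.5 121.8] 0.0399 [1.1 2. ]
tape [593.1 123.8  38.6  75.3 172.7] 0.0713
foot [0.37  0.    0.085]
foot [ 0.305 -0.213  0.083]
```

View pics/f_scene.png

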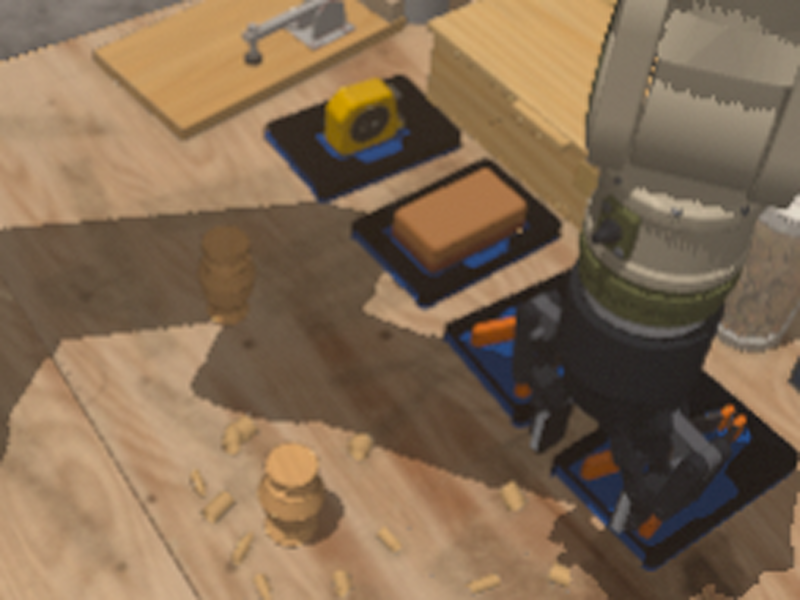

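The final view shows everything in place: the tape at (365,120), the block at (460,215), the clamps at (495,330) and (650,480), and both feet standing at (228,270) and (292,490). Measured tops match seated heights: clamps ~31 mm, block flat, tape ~71 mm. The arm is clear of everything, so I'm handing in.

```bash
python3 -c "
from workcell import *
print(hand_in())"
```

```text
the job is handed in; nothing more can be done
None
```

I handed the job in at about 31 s: both clamps, the sanding block and the tape measure are down in their cut-outs and both wooden feet are still standing, though I couldn't shift the wood chip in the block's cut-out and the block went in over or beside it and still sits flat.

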